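Issue the oldest speaker module and restock the feed lane

TASK

Move the oldest speaker module, the one at the front of the feed lane, upright into the build nest, then push the remaining old modules up against the front lip with the follower and draw the follower back fully against its rear stop. Set every new module from the pad into the lane behind the old ones, upright and with the call button towards the front like theirs, and bring the follower up so that the whole row stands tight between the lip and the follower. Let go of everything, do not lift the remaining old modules out of the lane, and leave the other things on the bench alone.

Things in the scene. Friction and masses are not known exactly. Their poses are not given: they have to be found in the camera images.
- lane: the feed lane, fixed to the bench (its place and yaw vary): an aluminium base 104 x 424 mm whose floor is 12 mm above the bench. Its y axis runs along the lane towards the front (pick) end, x across it. Modules stand on the floor between two steel guide rails, 62 mm apart, each 12 mm wide, tops 12 mm above the floor. Front lip: inner face at y = +180 mm, 34 mm above the floor. Rear stop for the follower at y = -200 mm. Origin: on the bench, at x = 0, y = 0 of the lane
- lane_lip (a point): middle of the inner face of the front lip, at floor height; axes as the lane's
- follower (a joint): position of the follower, a carriage on the two guide rails, in m along the lane: 0 = back against the rear stop, growing towards the front lip (travel 285 mm). Its pusher face is 315 mm from the lip at 0. It needs about 2.5 N to slide and stays where it is left
- follower_face (a point): middle of the follower's pusher face (56 mm wide, reaching from 2 mm to 54 mm above the lane floor), at floor height; y points to the front. Behind the face the carriage is 94 mm wide, 57 mm long and 47 mm above the bench (pusher plate 66 mm)
- follower_knob (a point): middle of the follower's black round knob: upright axis, 28 mm diameter, 26 mm tall (top 89 mm above the bench), on a 12 mm stem; 36 mm behind the pusher face, on the lane's centre line
- nest: the build nest, a fixture on the bench beyond the front end of the lane (place and yaw vary): aluminium plate 100 x 90 mm, 12 mm high, with a seat of 62 mm along its x by 46 mm along its y, inside a black fence 7 mm above the seat and 6 mm thick. Origin: centre of the underside (the seat is 12 mm above it)
- old1: the oldest speaker module: plain stainless box, 56 mm along its x, 40 mm along its y, 60 mm tall, about 0.16 kg (0.7 to 1.4 times that); speaker grille on top, a small round white call button near its +y edge on top. Origin: centre of the underside, z up. At the start it is the front one in the lane, y to the front; always there
- pad: dark foam pad on the bench, 110 x 580 x 6 mm, fixed, on which the new modules stand. Origin: centre of its underside
- old2: old speaker module: plain stainless box, 56 mm along its x, 40 mm along its y, 60 mm tall, about 0.16 kg (0.7 to 1.4 times that); speaker grille on top, a small round white call button near its +y edge on top. Origin: centre of the underside, z up. At the start it stands in the lane, y to the front, behind old1, with gaps; may be absent (one or two of old2, old3 are there)
- old3: old speaker module: plain stainless box, 56 mm along its x, 40 mm along its y, 60 mm tall, about 0.16 kg (0.7 to 1.4 times that); speaker grille on top, a small round white call button near its +y edge on top. Origin: centre of the underside, z up. At the start it stands in the lane, y to the front, behind old1, with gaps; may be absent (one or two of old2, old3 are there)
- new1: new speaker module: plain stainless box, 56 mm along its x, 40 mm along its y, 60 mm tall, about 0.16 kg (0.7 to 1.4 times that); speaker grille on top, a small round white call button near its +y edge on top. Origin: centre of the underside, z up. At the start it stands on the pad, roughly the same way round as the lane (within about 35 degrees); may be absent (three to five new modules)
- new2: new speaker module: plain stainless box, 56 mm along its x, 40 mm along its y, 60 mm tall, about 0.16 kg (0.7 to 1.4 times that); speaker grille on top, a small round white call button near its +y edge on top. Origin: centre of the underside, z up. At the start it stands on the pad, roughly the same way round as the lane (within about 35 degrees); may be absent (three to five new modules)
- new3: new speaker module: plain stainless box, 56 mm along its x, 40 mm along its y, 60 mm tall, about 0.16 kg (0.7 to 1.4 times that); speaker grille on top, a small round white call button near its +y edge on top. Origin: centre of the underside, z up. At the start it stands on the pad, roughly the same way round as the lane (within about 35 degrees); may be absent (three to five new modules)
- new4: new speaker module: plain stainless box, 56 mm along its x, 40 mm along its y, 60 mm tall, about 0.16 kg (0.7 to 1.4 times that); speaker grille on top, a small round white call button near its +y edge on top. Origin: centre of the underside, z up. At the start it stands on the pad, roughly the same way round as the lane (within about 35 degrees); may be absent (three to five new modules)
- new5: new speaker module: plain stainless box, 56 mm along its x, 40 mm along its y, 60 mm tall, about 0.16 kg (0.7 to 1.4 times that); speaker grille on top, a small round white call button near its +y edge on top. Origin: centre of the underside, z up. At the start it stands on the pad, roughly the same way round as the lane (within about 35 degrees); may be absent (three to five new modules)
- jar: bystander among the new modules: clear screw jar with steel lid, 42 mm diameter, 58 mm tall; origin centre of underside
- driver: bystander among the new modules: round dark loudspeaker insert, 56 mm diameter, 28 mm tall; origin centre of underside
- tape: bystander beyond the lane: yellow tape roll lying flat, 90 mm diameter, 22 mm tall; origin centre of underside
- carton: bystander beyond the lane: small carton 90 x 130 x 60 mm; origin centre of underside
- screwdriver: bystander: screwdriver lying at the right, 190 mm long
- spanner: bystander: spanner lying at the left, 160 mm long
- plates: bystander: stack of stainless cover plates, 90 x 72 x 12 mm, at the left; origin centre of underside

How it is judged (in metres and radians):
On the way, in this order (a step that is already met when the one before it is completed fails the run):
1. the oldest module stands seated in the build nest (horizontal distance between old1 and nest below 0.006 m and z of old1 in the frame of nest below 0.015 m and angle between old1's own z axis and vertical below 0.05 rad and angle between the y axis of old1 and the y axis of nest, either way round below 0.17 rad and linear speed of old1 below 0.02 m/s and contact force between the fingers and old1 below 0.1 N), for 0.2 s.
2. the remaining old modules stand tight against the front lip, with the follower up against the last of them ((y of old2 in the frame of lane above 0.156 m or y of old3 in the frame of old2 between 0.034 and 0.044 m) and (y of old3 in the frame of lane above 0.156 m or y of old2 in the frame of old3 between 0.034 and 0.044 m) and y of any of old2, old3 in the frame of follower_face below 0.024 m), for 0.2 s.
3. the follower is drawn back against its rear stop (value of joint follower below 0.005 m), for 0.2 s.
4. every new module stands in the lane, between the old ones and the follower (z of each of new1, new2, new3, new4, new5 in the frame of lane below 0.016 m and angle between each of new1, new2, new3, new4, new5's own z axis and vertical below 0.06 rad and x of new1 in the frame of lane between -0.006 and 0.006 m and y of each of new1, new2, new3, new4, new5 in the frame of follower_face above 0.015 m and angle between the y axis of each of new1, new2, new3, new4, new5 and the y axis of lane, either way round below 0.1 rad and x of new2 in the frame of lane between -0.006 and 0.006 m and x of new3 in the frame of lane between -0.006 and 0.006 m and x of new4 in the frame of lane between -0.006 and 0.006 m and x of new5 in the frame of lane between -0.006 and 0.006 m and y of each of old2, old3 in the frame of new1 above 0.034 m and y of each of old2, old3 in the frame of new2 above 0.034 m and y of each of old2, old3 in the frame of new3 above 0.034 m and y of each of old2, old3 in the frame of new4 above 0.034 m and y of each of old2, old3 in the frame of new5 above 0.034 m), for 0.2 s.
At the end, for the whole second after the job is handed in: The oldest module stands seated in the nest. The others stand upright and square in the lane (0.1 rad), button end to the front, old ones first: the front one within 4 mm of the lip, each other within 4 mm of the one ahead, the follower within 4 mm of the last; all released and at rest (all of step 4 and z of each of old2, old3 in the frame of lane below 0.016 m and angle between each of old2, old3's own z axis and vertical below 0.06 rad and x of old2 in the frame of lane between -0.006 and 0.006 m and y of each of old2, old3 in the frame of follower_face above 0.015 m and angle between the y axis of each of old2, old3 and the y axis of lane, either way round below 0.1 rad and x of old3 in the frame of lane between -0.006 and 0.006 m and horizontal distance between old1 and nest below 0.006 m and z of old1 in the frame of nest below 0.015 m and angle between old1's own z axis and vertical below 0.05 rad and angle between the y axis of old1 and the y axis of nest, either way round below 0.17 rad and (y of old2 in the frame of lane above 0.156 m or y of old3 in the frame of old2 between 0.034 and 0.044 m) and (y of old3 in the frame of lane above 0.156 m or y of old2 in the frame of old3 between 0.034 and 0.044 m) and (y of old2 in the frame of new1 between 0.034 and 0.044 m or y of old3 in the frame of new1 between 0.034 and 0.044 m or y of new2 in the frame of new1 between 0.034 and 0.044 m or y of new3 in the frame of new1 between 0.034 and 0.044 m or y of new4 in the frame of new1 between 0.034 and 0.044 m or y of new5 in the frame of new1 between 0.034 and 0.044 m) and (y of old2 in the frame of new2 between 0.034 and 0.044 m or y of old3 in the frame of new2 between 0.034 and 0.044 m or y of new1 in the frame of new2 between 0.034 and 0.044 m or y of new3 in the frame of new2 between 0.034 and 0.044 m or y of new4 in the frame of new2 between 0.034 and 0.044 m or y of new5 in the frame of new2 between 0.034 and 0.044 m) and (y of old2 in the frame of new3 between 0.034 and 0.044 m or y of old3 in the frame of new3 between 0.034 and 0.044 m or y of new1 in the frame of new3 between 0.034 and 0.044 m or y of new2 in the frame of new3 between 0.034 and 0.044 m or y of new4 in the frame of new3 between 0.034 and 0.044 m or y of new5 in the frame of new3 between 0.034 and 0.044 m) and (y of old2 in the frame of new4 between 0.034 and 0.044 m or y of old3 in the frame of new4 between 0.034 and 0.044 m or y of new1 in the frame of new4 between 0.034 and 0.044 m or y of new2 in the frame of new4 between 0.034 and 0.044 m or y of new3 in the frame of new4 between 0.034 and 0.044 m or y of new5 in the frame of new4 between 0.034 and 0.044 m) and (y of old2 in the frame of new5 between 0.034 and 0.044 m or y of old3 in the frame of new5 between 0.034 and 0.044 m or y of new1 in the frame of new5 between 0.034 and 0.044 m or y of new2 in the frame of new5 between 0.034 and 0.044 m or y of new3 in the frame of new5 between 0.034 and 0.044 m or y of new4 in the frame of new5 between 0.034 and 0.044 m) and y of any of old2, old3, new1, new2, new3, new4, new5 in the frame of follower_face below 0.024 m and linear speed of each of old2, old3, new1, new2, new3, new4, new5, old1 below 0.01 m/s); the robot touches nothing.
It fails at once if a remaining old module is lifted out of the lane (height (world z) of any of old2, old3 above 0.04 m).
It fails at once if a bystander is moved more than 4 cm or tipped over (distance of any of jar, driver, tape, carton, screwdriver, spanner, plates from where it was at the start of the episode above 0.04 m or angle between any of jar, driver, carton, tape's own z axis and vertical above 0.7 rad).
Of old2, old3 only 1 to 2 are there at a start; the rules pass over those that are not, and their reading is None.
Of new1, new2, new3, new4, new5 only 3 to 5 are there at a start; the rules pass over those that are not, and their reading is None.
At some moment in a run one of new1, new2, new3, new4, new5 may be knocked a few centimetres aside while the robot is not near it.
Once in a run the grip may slacken for a moment while it holds something.
It also fails if it takes over 208 s, if anything falls off the work surface, if the arm or the gripper's body presses on something with over 40 N, if the wrist force passes 120 N, or if a joint passes its speed limit or range.

ROBOT

A 6-joint arm with a two-finger parallel gripper is mounted at the origin on the work surface. World frame = base frame: x ahead of the robot, y to its left, z up, the work surface at z = 0. Lengths are in mm, angles in rad, forces in N, time in s.
With the tool pointing down it reaches from about 350 to 775 mm from the base axis. Payload 7.3 kg.
Tool frame: the origin (TCP) lies between the finger pads; the fingertips stand 8 mm ahead of it and the grasp point (between the pads) lies 11 mm behind it; y points along the fingers, z is the direction in which the jaws open and shut, and the axes are right-handed (so a half turn about y gives the same grasp; the last joint's range is limited). The gripper opens to 92 mm and grips with 3 to 60 N. Pads are 19 mm wide; open, the fingers measure 130 mm over their backs; the gripper's body (75 mm by 190 mm) begins 47 mm behind the grasp point.
Start: joints at [0.961, 0.342, 1.524, -0, 1.275, -0.146], TCP at [234.848, 469.564, 234.741] pointing down, gripper open.
Joint ranges: [-2.53, 2.53], [-0.77, 2.02], [0.04, 2.7], [-1, 4.14], [0.28, 2.66], [-3.11, 3.11]. Speed limits (rad/s): [2.57, 2.57, 3.14, 3.14, 3.14, 3.14].

INTERFACE

Orientations are given as [roll, pitch, yaw] about the fixed x, y, z axes, in that order (R = Rz(yaw) Ry(pitch) Rx(roll)).
In Python, from plant import bot, vision, job gives the robot as it stands. The module is installed in compiled form; this text tells all that it offers.
- The arm moves only by the tool arm_command, never from a script. Its argument "deltas" is a list of rows, each a list of 4 numbers: the shift along the tool's x, y, z in m, then the turn about the tool's y in degrees. In form: [[x, y, z, twist], ...]. A call has 1 to 5 rows; each row shifts and turns the commanded pose from where the row before left it, along the tool's axes as they then stand; what a row does not reach is not made up. A row lasts 1/10 s, in which the tool goes at most 50 mm and 8.59 degrees, less where a joint would pass 70% of its speed; a pose out of reach is approached as far as the arm can. A call is refused whole if a number of a shift passes 0.05 or a number of a turn 8.59, either way. A call with a gripper value outside its range is refused whole. "claw" is the closure in counts, from 0 (fully open) to 255 (shut), set as the call begins (left out, the last holds). The fingers move at their own pace and stop on an object; the grip force is fixed at half the most. Time passes only in rows, so rows that do not move let the fingers close. It gives the time, the measured TCP pose, the force and the opening at its end, in the units of the state.
- bot.get_obs(): the state, without advancing time (a new reading comes with each control period).
- vision.capture(name): name is "side" or "top"; returns a dict with "img" (400x640x3 uint8, red, green, blue), "camera_matrix" (3x3 intrinsics, pixels), "world_to_cam" (4x4, takes a point from world to camera coordinates). Camera axes: x right, y down, z forward; pixel columns grow to the right and rows downward; lengths in mm; the calibration is good to about 2 mm. A picture is of the moment at which its call begins. There is no depth.
- job.close_job(): hands the job in, once; it reports no verdict.
Trained networks look in a picture, given as the dict that the camera call returned (one of the last four; its "shot" number tells which), for a name from the list of things; names that differ only in an ending like _2 or _b are one class to them, and where a whole thing is asked for, a point or a joint stands for the part that bears it (a point fixed in the world has none). Each returns a list of dicts, best first, with "confidence" (0 to 1); they miss things now and then, are a little off and sometimes report something else, mostly with a low value. They report only what shows in the picture. A call takes as long as a camera call.
- vision.find_in(picture, name): "xyz" ([x, y, z] in mm, in the coordinates of the camera as it stood for that picture, good to about 4 mm: the middle of the surface that is visible of it).
- vision.regions_of(picture, name): "mask" (400x640 bool, what is visible of it).
The state is a dict: "time": time; "joint_positions": joint angles; "dq": joint speeds; "tau": joint torques, N m; "tool_pos": TCP position; "tcp_rot": TCP orientation; "contact_force": force on the tool from outside, world axes, zero at the start; "moment": the same for the moment, N m; "grip_width": finger opening in mm.
Only numpy, scipy, OpenCV 4.12 (cv2) and the standard library are available. Lean on these libraries where they do the work, as an engineer would, in place of code of your own. Each camera call takes 0.05 s, during which the arm holds its last target. There are 200 camera calls.

## Working session

There is one attempt and no reset: what is moved stays moved. The work goes in short steps, Python scripts to look and compute and a tool call to move; the robot and the scene stay as the last step left them, time stands still between calls to the robot, and variables do not carry over. Pictures are saved under pics/ and viewed, about 12 in all and at most 16, crops included, and the job is handed in when it is done.

Besides the shell and the picture viewer there is one more tool, called after "Request:" as name(argument=value, ...) on one line, values as JSON. arm_command: Moves the arm, as the interface text tells. Its arguments: {"type":"object","properties":{"deltas":{"type":"array","items":{"type":"array","items":{"type":"number"}}},"claw":{"type":"number"}},"required":["deltas"]}

```bash
mkdir -p pics
cat > h.py <<'E'
import numpy as np, cv2
from plant import bot, vision, job
from scipy.spatial.transform import Rotation as R
def cap(n,save=None):
    p=vision.capture(n)
    if save: cv2.imwrite(f'pics/{save}.png',p['img'][:,:,::-1])
    return p
def w2p(p,X):
    X=np.atleast_2d(X); T=p['world_to_cam']; c=X@T[:3,:3].T+T[:3,3]; u=c@p['camera_matrix'].T
    return u[:,:2]/u[:,2:]
def c2w(p,x):
    T=p['world_to_cam']; return T[:3,:3].T@(np.array(x)-T[:3,3])
def px2w(p,uv,z):
    T=p['world_to_cam']; uv=np.atleast_2d(uv); K=p['camera_matrix']
    d=np.c_[uv,np.ones(len(uv))]@np.linalg.inv(K).T@T[:3,:3]; c=-T[:3,:3].T@T[:3,3]
    return (c+d*((z-c[2])/d[:,2])[:,None])
def st():
    o=bot.get_obs(); print('t',o['time'],'tcp',np.round(o['tool_pos'],1),'rot',np.round(o['tcp_rot'],3),'F',np.round(o['contact_force'],1),'w',o['grip_width'],'q',np.round(o['joint_positions'],2))
    return o
E
python3 - <<'E'
from h import *
o=st(); print(R.from_euler('xyz',o['tcp_rot']).as_matrix().round(3))
for n in ['top','side']:
    p=cap(n,n+'0'); T=p['world_to_cam']; print(n,'cam',(-T[:3,:3].T@T[:3,3]).round(),T[2,:3].round(2),p['camera_matrix'][0,0])
    for k in ['lane','lane_lip','follower','follower_face','follower_knob','nest','old1','new1','pad','jar','driver','tape','carton','screwdriver','spanner','plates']:
        try:
            for r in vision.find_in(p,k): print(n,k,round(r['confidence'],2),c2w(p,r['xyz']).round(), w2p(p,c2w(p,r['xyz'])).round()[0])
        except Exception as e: print(k,e)
E
```

```text
t 0.0 tcp [234.6 469.2 234. ] rot [-1.572  0.    -0.464] F [-0.1  0.2  0.5] w 91.98342544924476 q [ 0.96  0.34  1.53 -0.    1.28 -0.15]
[[ 0.894 -0.001  0.447]
 [-0.447 -0.001  0.894]
 [-0.    -1.    -0.002]]
top cam [ 380.   20. 1233.] [ 0.19 -0.01 -0.98] 381.67205547587747
top lane 0.74 [594. -63.  17.] [341. 209.]
top lane 0.35 [601. -21.  73.] [329. 204.]
top lane_lip 0.87 [597. -67.   8.] [342. 209.]
top follower 0.96 [ 584. -115.   46.] [358. 211.]
top follower_face 0.65 [ 588. -116.   46.] [358. 210.]
top follower_knob 0.61 [ 588. -108.   48.] [356. 210.]
top follower_knob 0.53 [ 425. -245.   68.] [401. 263.]
top follower_knob 0.37 [594. -68.  13.] [342. 210.]
top nest 0.73 [592. 328.  14.] [220. 207.]
top nest 0.5 [609.  36.  79.] [310. 200.]
top old1 0.77 [608.  33.  77.] [311. 201.]
top old1 0.72 [617.  96.  70.] [291. 198.]
top old1 0.6 [601. -22.  73.] [329. 204.]
top new1 0.84 [437. -18.  65.] [326. 257.]
top new1 0.78 [428. 144.  68.] [273. 259.]
top new1 0.58 [435.  65.  72.] [299. 257.]
top new1 0.58 [598. -22.  75.] [329. 204.]
top new1 0.54 [433. -96.  70.] [352. 25
[... 1232 characters left out ...]
8. 205.]
side new1 0.69 [420. 131.  65.] [263. 186.]
side new1 0.65 [ 429. -107.   60.] [272. 250.]
side pad 0.63 [ 431. -147.    9.] [277. 273.]
side jar 0.63 [596. -35.  66.] [330. 219.]
side jar 0.6 [ 427. -260.   61.] [277. 300.]
side driver 0.65 [423. 224.  39.] [263. 172.]
side tape 0.59 [748.  68.  23.] [374. 196.]
side tape 0.56 [ 584. -122.   43.] [332. 249.]
side carton 0.63 [747.  69.  21.] [373. 197.]
side carton 0.6 [ 584. -132.   22.] [332. 257.]
side carton 0.59 [ 783. -163.   62.] [409. 246.]
side carton 0.47 [ 430. -148.    8.] [276. 274.]
side spanner 0.5 [403. 408.  15.] [255. 143.]
side plates 0.97 [689. 387.  18.] [335. 137.]
side plates 0.47 [421. 132.  67.] [263. 186.]
```

View pics/top0.png

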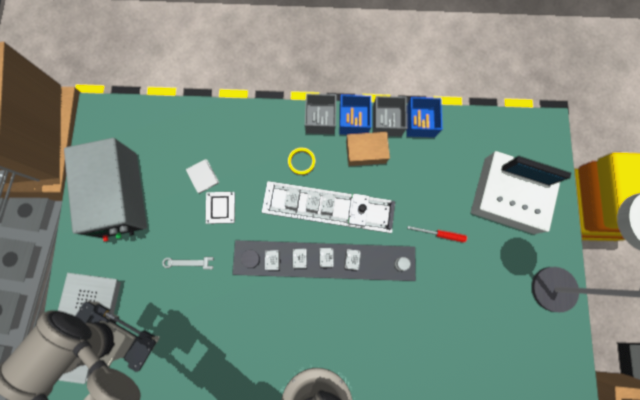

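View pics/side0.png

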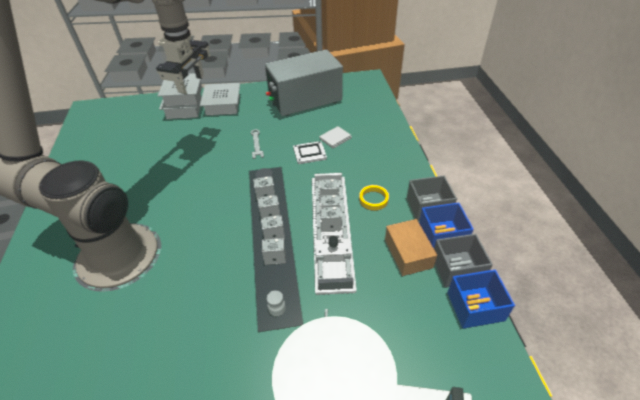

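```bash
cat >> h.py <<'E'
from scipy.optimize import minimize
def hull(p,pose,boxes):
    "convex hull of projected boxes (x0,x1,y0,y1,z0,z1) at pose x,y,yaw"
    x,y,a=pose; c,s=np.cos(a),np.sin(a); P=[]
    for b in boxes:
        for X in b[:2]:
            for Y in b[2:4]:
                for Z in b[4:]: P.append([x+c*X-s*Y,y+s*X+c*Y,Z])
    return w2p(p,P)
def fit(p,mask,pose,boxes,S=6,pad=6):
    "pose maximising the overlap of the hull with the mask"
    m=mask.astype(np.uint8); x,y,w,h=cv2.boundingRect(m); x-=pad;y-=pad;w+=2*pad;h+=2*pad
    M=cv2.resize(m[y:y+h,x:x+w].astype(np.float32),None,fx=S,fy=S,interpolation=cv2.INTER_LINEAR)
    def cost(q):
        H=hull(p,(q[0],q[1],q[2]/100),boxes); im=np.zeros(M.shape,np.float32)
        pts=cv2.convexHull(((H-[x,y]+.5)*S*16-8).astype(np.int32).reshape(-1,1,2))
        cv2.fillConvexPoly(im,pts,1.,lineType=cv2.LINE_AA,shift=4); im=np.minimum(im,1)
        return np.abs(im-M).sum()/M.sum()
    best=min((minimize(cost,np.array([pose[0],pose[1],100*pose[2]+d]),method='Nelder-Mead',options=dict(initial_simplex=np.array([pose[0],pose[1],100*pose[2]+d])+np.array([[0,0,0],[8,0,0],[0,8,0],[0,0,12]]))) for d in(-30,0,30)),key=lambda r:r.fun)
    return np.r_[best.x[:2],best.x[2]/100],best.fun
def mod(z): return [(-28,28,-20,20,z,z+60)]
E
python3 - <<'E'
from h import *
nestb=[(-50,50,-45,45,0,12)]; padb=[(-55,55,-290,290,0,6)]; laneb=[(-52,52,-212,212,0,12)]
res={}
for n in ['top','side']:
    p=cap(n)
    for k,z in [('new1',6),('nest',0),('pad',0),('lane',0),('follower',0),('follower_knob',0)]:
        for r in vision.regions_of(p,k):
            m=r['mask']
            if m.sum()<20: continue
            v,u=np.argwhere(m).mean(0); g=px2w(p,[u,v],40 if k=='new1' else 8)[0]
            b=nestb if k=='nest' else padb if k=='pad' else laneb if k=='lane' else mod(z if g[0]<500 else 12)
            q,c=fit(p,m,(g[0],g[1],-.12),b) 
            print(n,k,round(r['confidence'],2),m.sum(),(u.round(1),v.round(1)),'fit',q.round([1,1,3]) if 0 else [round(float(t),2) for t in q],round(float(c),3))
p=cap('top'); im=p['img'][170:290,190:430][:,:,::-1]
cv2.imwrite('pics/crop1.png',cv2.resize(im[:, :],(800,400),interpolation=cv2.INTER_CUBIC))
E
```

```text
top new1 0.74 289 (np.float64(271.8), np.float64(259.1)) fit [427.71, 149.56, 0.02] 0.075
top new1 0.71 285 (np.float64(351.5), np.float64(259.1)) fit [434.58, -96.31, -0.11] 0.096
top new1 0.7 326 (np.float64(299.8), np.float64(160.3)) fit [743.05, 95.17, 0.15] 1.013
top new1 0.56 250 (np.float64(299.3), np.float64(258.0)) fit [433.34, 64.76, 0.07] 0.1
top new1 0.53 263 (np.float64(325.4), np.float64(257.0)) fit [438.83, -15.44, 0.03] 0.073
top new1 0.5 641 (np.float64(201.6), np.float64(175.1)) fit [686.42, 385.97, -0.05] 0.416
top nest 0.74 894 (np.float64(219.5), np.float64(207.0)) fit [592.59, 331.21, 0.04] 0.053
top pad 0.84 4816 (np.float64(328.4), np.float64(260.2)) fit [432.22, -14.01, -0.01] 0.352
top pad 0.67 3198 (np.float64(333.6), np.float64(207.6)) fit [605.49, -30.22, -0.12] 0.536
top pad 0.36 288 (np.float64(325.1), np.float64(256.6)) fit [471.22, -26.49, -0.11] 1.424
top lane 0.9 3257 (np.float64(333.8), np.float64(207.8)) fit [605.5, -22.72, -0.13] 0.306
top follower 0.71 547 (np.float64(357.5), np.float64(209.0)) fit [601.35, -114.19, 0.12] 0.438
top follower_knob
[... 403 characters left out ...]
loat64(205.9)) fit [427.46, 77.42, 0.03] 0.2
side new1 0.59 535 (np.float64(273.0), np.float64(250.9)) fit [429.27, -93.61, -0.06] 0.086
side nest 0.94 558 (np.float64(308.9), np.float64(152.1)) fit [585.4, 334.93, 0.06] 0.061
side pad 0.66 4282 (np.float64(273.1), np.float64(263.5)) fit [424.37, -386.32, -0.0] 0.599
side lane 0.64 3182 (np.float64(331.6), np.float64(245.6)) fit [569.87, -240.88, -0.13] 0.381
side lane 0.22 441 (np.float64(271.7), np.float64(227.0)) fit [457.24, -0.37, -0.12] 1.205
side follower 0.65 701 (np.float64(332.6), np.float64(246.2)) fit [586.55, -110.57, 0.38] 0.445
side follower_knob 0.91 732 (np.float64(332.2), np.float64(245.9)) fit [590.22, -107.45, 0.26] 0.428
```

View pics/crop1.png

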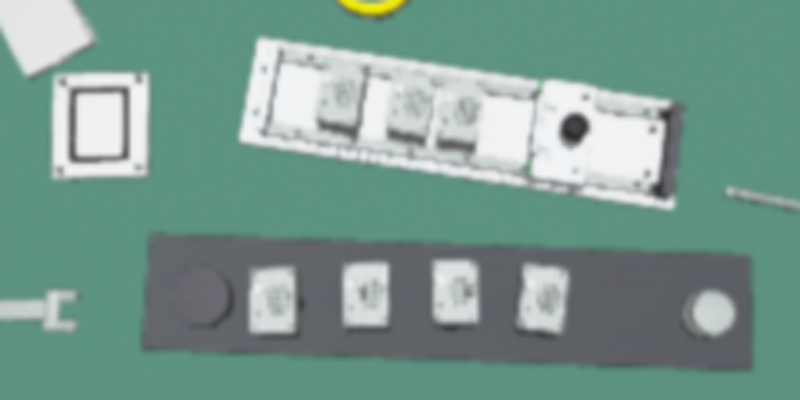

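```bash
cat >> h.py <<'E'
from scipy.ndimage import map_coordinates, gaussian_filter
def chan(p,kind):
    im=p['img'].astype(float)
    return gaussian_filter(im[...,1]-(im[...,0]+im[...,2])/2 if kind=='green' else im.mean(2),.6)
def efit(p,segs,pose,kind='green',span=8):
    "segs: local edges ((X,Y,Z),(X,Y,Z)); pose maximising the summed |gradient| across them"
    I=chan(p,kind); gy,gx=np.gradient(I); t=np.linspace(.04,.96,60)[:,None]
    def cost(q):
        x,y,a=q[0],q[1],q[2]/100; c,s=np.cos(a),np.sin(a); tot=0
        for A,B in segs:
            L=np.array(A)*(1-t)+np.array(B)*t
            W=np.c_[x+c*L[:,0]-s*L[:,1],y+s*L[:,0]+c*L[:,1],L[:,2]]; u=w2p(p,W)
            d=u[-1]-u[0]; n=np.array([-d[1],d[0]]); ln=np.linalg.norm(d); n/=ln
            g=map_coordinates(gx,[u[:,1],u[:,0]],order=1)*n[0]+map_coordinates(gy,[u[:,1],u[:,0]],order=1)*n[1]
            tot+=abs(g.mean())*ln
        return -tot
    best=None
    for dx in(-span,0,span):
        for dy in(-span,0,span):
            for da in (-8,0,8):
                x0=np.array([pose[0]+dx,pose[1]+dy,pose[2]*100+da])
                c=cost(x0)
                if best is None or c<best[0]: best=(c,x0)
    r=minimize(cost,best[1],method='Nelder-Mead',options=dict(initial_simplex=best[1]+np.array([[0,0,0],[4,0,0],[0,4,0],[0,0,5]])))
    return np.r_[r.x[:2],r.x[2]/100],r.fun
def rect(x0,x1,y0,y1,z):
    P=[(x0,y0,z),(x1,y0,z),(x1,y1,z),(x0,y1,z)]; return [(P[i],P[(i+1)%4]) for i in range(4)]
E
python3 - <<'E'
from h import *
for n in ['top','side']:
    p=cap(n)
    nestp=rect(-50,50,-45,45,12)
    fence=rect(-31,31,-23,23,19)+rect(-37,37,-29,29,19)
    f=lambda q:[round(float(t),3) for t in q]
    q,c=efit(p,nestp,(590,331,.05)); print(n,'nest',f(q),c)
    q,c=efit(p,fence,q,'gray',3); print(n,'nest fence',f(q),c)
    L=rect(-52,52,-212,212,12)
    q,c=efit(p,[L[1],L[3],L[2]],(603,-21,-.13)); print(n,'lane',f(q),c)
    rails=[((s*31,-190,12),(s*31,178,12)) for s in(1,-1)]+[((-31,180,46),(31,180,46))]
    print(n,'corners',w2p(p,[[q[0]+np.cos(q[2])*X-np.sin(q[2])*Y,q[1]+np.sin(q[2])*X+np.cos(q[2])*Y,12] for X in(-52,52) for Y in(-212,212)]).round(1).tolist())
    lane=q; S,C=np.sin(q[2]),np.cos(q[2])
    for g in [(617,95),(607,35),(601,-22)]:
        q,c=efit(p,rect(-28,28,-20,20,72),(g[0],g[1],lane[2]),'gray',5)
        d=q[:2]-lane[:2]; print(n,'old',f(q),'lane xy',round(C*d[0]+S*d[1],1),round(-S*d[0]+C*d[1],1))
    print('lane front in img', w2p(p,[[lane[0]-S*Y,lane[1]+C*Y,z] for Y,z in((180,12),(180,46))]).round(1).tolist())
E
```

```text
top nest [590.727, 328.406, 0.069] -1067.2838885621227
top nest fence [591.073, 329.71, 0.074] -5134.995688170237
top lane [603.34, -21.174, -0.128] -2594.5877458568075
top corners [[390.8, 232.3], [260.9, 212.0], [394.5, 201.0], [266.6, 181.2]]
top old [617.372, 89.851, -0.163] lane xy -0.2 111.9
top old [599.016, 28.869, -0.141] lane xy -10.7 49.1
top old [594.549, -11.953, -0.101] lane xy -9.9 8.0
lane front in img [[273.4, 198.0], [272.3, 195.9]]
side nest [586.327, 322.079, 0.055] -686.7970744199407
side nest fence [586.909, 322.453, 0.062] -3935.5320387290785
side lane [602.565, 0.397, -0.126] -2448.4848953939972
side corners [[314.7, 285.0], [311.5, 173.5], [355.0, 283.0], [343.1, 172.1]]
side old [625.559, 96.038, -0.176] lane xy 10.8 97.8
side old [601.132, 33.627, -0.076] lane xy -5.6 32.8
side old [601.794, -16.126, -0.043] lane xy 1.3 -16.5
lane front in img [[327.8, 179.5], [327.6, 171.7]]
```

Run:
```python
from h import *
p=cap('top'); c2=lambda x,y:(190+(x+.5)/3.3333-.5,170+(y+.5)/3.3333-.5)
lane=np.array([603.3,-21.2,-.128]); C,S=np.cos(lane[2]),np.sin(lane[2])
for k,(x,y),z in [('old1',(341,96),72),('old2',(410,105),72),('old3',(460,112),72),('knobtop',(575,126),89)]:
    w=px2w(p,c2(x,y),z)[0]; d=w[:2]-lane[:2]; print(k,w.round(1),'lane',round(C*d[0]+S*d[1],1),round(-S*d[0]+C*d[1],1))
for r in vision.regions_of(p,'old1'):
    m=r['mask']; v,u=np.argwhere(m).mean(0)
    g=px2w(p,[u,v],50)[0]; q,c=fit(p,m,(g[0],g[1],-.128),mod(12 if g[0]>500 else 6)); d=q[:2]-lane[:2]
    print(m.sum(),q.round(2),round(c,3),'lane',round(C*d[0]+S*d[1],1),round(-S*d[0]+C*d[1],1))
st()
```

```text
old1 [614.4  93.3  72. ] lane -3.6 115.0
old2 [607.8  28.9  72. ] lane -2.0 50.2
old3 [602.5 -17.8  72. ] lane -1.2 3.3
knobtop [ 589.3 -122.7   89. ] lane -0.9 -102.5
264 [ 6.1829e+02  9.5090e+01 -1.3000e-01] 0.14 lane 0.0 117.2
250 [ 6.06e+02 -1.63e+01 -1.40e-01] 0.13 lane 2.1 5.2
273 [ 6.1146e+02  2.9490e+01 -1.5000e-01] 0.087 lane 1.6 51.3
t 2.65 tcp [234.8 469.6 234.7] rot [-1.571  0.    -0.464] F [-0.8 -0.5 -0.7] w 91.71133695396298 q [ 0.96  0.34  1.52  0.    1.28 -0.15]
```

Request:
arm_command(deltas=[[0,0,0,8.5],[0,0,0,8.5],[0,0,0,8.5],[0,0,0,8.5],[0,0,0,8.5]], claw=0)

```text
time: 3.15
tool_pos: [234.8, 469.6, 234.7]
tcp_rot: [-1.571, 0.0, -1.212]
contact_force: [-0.1, -0.7, 0.1]
grip_width: 91.9
```

Request:
arm_command(deltas=[[0,0,0,8.5],[0,0,0,8.5],[0,0,0,8.5],[0,0,0,2.7],[0,0,0,0]])

```text
time: 3.65
tool_pos: [234.9, 469.6, 234.8]
tcp_rot: [-1.571, 0.0, -1.698]
contact_force: [-0.3, 0.6, 0.2]
grip_width: 91.4
```

```bash
cat >> h.py <<'E'
def go(x,y,z,jaw):
    "print the tool-frame move to TCP x,y,z and jaw angle (deg); shift is to be done before the twist"
    o=st(); M=R.from_euler('xyz',o['tcp_rot']).as_matrix(); d=M.T@(np.array([x,y,z])-o['tool_pos'])
    a=np.degrees(np.arctan2(M[1,2],M[0,2])); print('jaw',a.round(2),'tool shift mm',d.round(1),'twist',round((a-jaw+180)%360-180,2))
E
python3 -c "
from h import *
go(617,94.5,150,-7.3)"
```

```text
t 3.65 tcp [234.9 469.6 234.8] rot [-1.571  0.    -1.698] F [-0.3  0.6  0.2] w 91.37499736511508 q [ 0.96  0.34  1.52 -0.    1.28  1.09]
jaw -7.29 tool shift mm [323.6  84.8 426.6] twist 0.01
```

Request:
arm_command(deltas=[[0.023,0,0.03,0],[0.023,0,0.03,0],[0.023,0,0.03,0],[0.023,0,0.03,0],[0.023,0,0.03,0]])

```text
time: 4.15
tool_pos: [370.0, 335.4, 234.9]
tcp_rot: [-1.571, 0.0, -1.696]
contact_force: [0.1, -0.1, 0.7]
grip_width: 91.6
```

Request:
arm_command(deltas=[[0.023,0,0.03,0],[0.023,0,0.03,0],[0.023,0,0.03,0],[0.023,0,0.03,0],[0.023,0,0.03,0]])

```text
time: 4.65
tool_pos: [504.3, 202.2, 234.8]
tcp_rot: [-1.571, 0.0, -1.696]
contact_force: [1.4, 0.2, 0.1]
grip_width: 91.5
```

Request:
arm_command(deltas=[[0.023,0.01,0.03,0],[0.023,0.01,0.03,0],[0.023,0.02,0.03,0],[0.023,0.02,0.03,0],[0,0,0,0]])

```text
time: 5.15
tool_pos: [611.8, 93.2, 170.9]
tcp_rot: [-1.575, -0.002, -1.7]
contact_force: [-1.0, 0.6, -0.4]
grip_width: 91.9
```

```bash
python3 -c "
from h import *
cap('side','s1');cap('top','t1')
go(617,94.5,45,-7.3)"
```

```text
t 5.25 tcp [610.5  96.5 173.8] rot [-1.573  0.    -1.698] F [-0.1  0.6  0.5] w 91.78208806536813 q [0.03 0.56 1.34 0.   1.24 0.16]
jaw -7.3 tool shift mm [  1.1 128.8   7. ] twist 0.0
```

Request:
arm_command(deltas=[[0.001,0.03,0.007,0],[0,0.03,0,0],[0,0.03,0,0],[0,0.025,0,0],[0,0.014,0,0]])

```text
time: 5.75
tool_pos: [616.3, 96.5, 44.8]
tcp_rot: [-1.572, 0.0, -1.695]
contact_force: [0.4, 0.1, 0.7]
grip_width: 91.6
```

```bash
python3 -c "
from h import *
go(617,94.5,45,-7.3)
p=cap('top');q=cap('side')
a=cv2.resize(p['img'][160:260,230:380],(600,400),interpolation=3);b=cv2.resize(q['img'][130:230,280:380],(400,400),interpolation=3)
c=np.hstack([a,b]); cv2.imwrite('pics/g1.png',cv2.resize(c,(800,320))[:,:,::-1])"
```

```text
t 5.75 tcp [616.3  96.5  44.8] rot [-1.572  0.    -1.695] F [0.4 0.1 0.7] w 91.63248196351934 q [0.03 0.71 1.45 0.   0.98 0.16]
jaw -7.14 tool shift mm [ 1.9 -0.2  1. ] twist 0.16
```

View pics/g1.png

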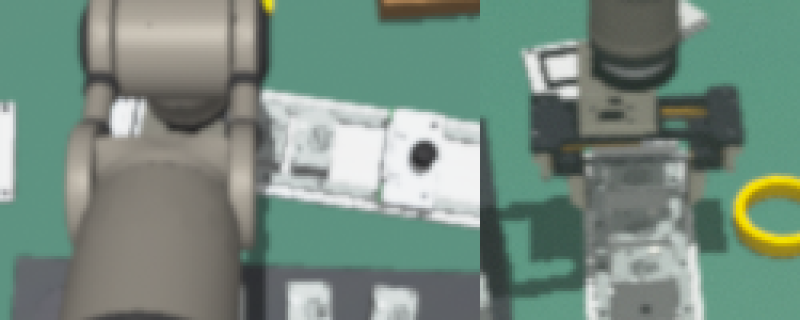

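The gripper straddles the lane over old1, centred in the side view (arm hides it from the top). Closing.

Request:
arm_command(deltas=[[0.002,0,0,0],[0,0,0,0],[0,0,0,0],[0,0,0,0],[0,0,0,0]], claw=255)

```text
time: 6.35
tool_pos: [617.3, 93.1, 46.2]
tcp_rot: [-1.571, 0.0, -1.698]
contact_force: [-1.7, 0.2, 0.8]
grip_width: 56.4
```

Request:
arm_command(deltas=[[0,0,0,0],[0,0,0,0],[0,-0.01,0,0],[0,-0.01,0,0],[0,-0.02,0,0]])

```text
time: 6.85
tool_pos: [616.5, 93.1, 85.4]
tcp_rot: [-1.573, -0.0, -1.698]
contact_force: [0.5, -0.2, -1.0]
grip_width: 55.8
```

Request:
arm_command(deltas=[[0,-0.03,0,0],[0,-0.03,0,0],[0,-0.03,0,0],[0,-0.03,0,0],[0,0,0,0]])

```text
time: 7.35
tool_pos: [619.6, 93.3, 211.4]
tcp_rot: [-1.561, 0.002, -1.698]
contact_force: [0.4, -0.1, -1.1]
grip_width: 56.1
```

```bash
python3 -c "
from h import *
go(591,329,200,4)
p=cap('top');q=cap('side')
cv2.imwrite('pics/x.png',q['img'][:,:,::-1])
for r in vision.regions_of(q,'old1'):
  print(r['confidence'],r['mask'].sum(),np.argwhere(r['mask']).mean(0))
for r in vision.find_in(q,'old1'): print(r['confidence'],c2w(q,r['xyz']).round())
"
```

```text
t 7.35 tcp [619.6  93.3 211.4] rot [-1.561  0.002 -1.698] F [ 0.4 -0.1 -1.1] w 56.07823513732115 q [0.03 0.54 1.27 0.   1.32 0.15]
jaw -7.27 tool shift mm [-230.2   11.2  -58.3] twist -11.27
0.66 378 [152.95502646 304.58994709]
0.65 485 [218.63505155 330.56701031]
0.64 501 [149.01996008 328.38722555]
0.52 219 [200.52054795 329.94520548]
0.76 [597. -35.  67.]
0.72 [607.  24.  77.]
0.67 [614.  81. 226.]
```

Request:
arm_command(deltas=[[-0.03,0,-0.007,0],[-0.03,0,-0.007,0],[-0.03,0,-0.008,0],[-0.03,0,-0.008,0],[-0.03,0,-0.008,0]])

```text
time: 8.05
tool_pos: [597.6, 247.7, 203.8]
tcp_rot: [-1.574, -0.001, -1.698]
contact_force: [-0.0, 0.2, -1.9]
grip_width: 56.1
```

Request:
arm_command(deltas=[[-0.03,0,-0.008,0],[-0.03,0,-0.007,0],[-0.02,0,-0.005,0],[0,0,0,-8.5],[0,0,0,-2.7]])

```text
time: 8.55
tool_pos: [588.2, 329.1, 204.2]
tcp_rot: [-1.573, -0.001, -1.496]
contact_force: [0.1, -0.2, -1.3]
grip_width: 56.0
```

Request:
arm_command(deltas=[[0,0.03,0,0],[0,0.03,0,0],[0,0.03,0,0],[0,0.03,0,0],[0,0,0,0]])

```text
time: 9.05
tool_pos: [585.7, 326.9, 79.8]
tcp_rot: [-1.581, -0.004, -1.503]
contact_force: [-0.9, 0.4, -2.1]
grip_width: 55.8
```

Run:
```python
from h import *
bot.get_obs(); q=cap('side'); o=st(); go(591,329,85,4)
zb=o['tool_pos'][2]-33
for r in vision.regions_of(q,'old1')+vision.regions_of(q,'nest'):
  m=r['mask']; v,u=np.argwhere(m).mean(0)
  if v<190: print(r['confidence'],m.sum(),(u,v), fit(q,m,(o['tool_pos'][0],o['tool_pos'][1],.07),mod(zb)))
print(efit(q,rect(-50,50,-45,45,12),(588,324,.06)))
H=hull(q,(o['tool_pos'][0],o['tool_pos'][1],.07),mod(zb)); print(H.round(1).tolist())
c=q['img'][90:210,240:400]; cv2.imwrite('pics/n1.png',cv2.resize(c,(800,600),interpolation=3)[:,:,::-1])
```

```text
t 9.1 tcp [587.3 327.6  82.9] rot [-1.577 -0.002 -1.503] F [-0.2 -0.1 -1. ] w 55.490380845552764 q [ 0.4   0.75  1.25 -0.    1.15  0.33]
t 9.1 tcp [587.3 327.6  82.9] rot [-1.577 -0.002 -1.503] F [-0.2 -0.1 -1. ] w 55.490380845552764 q [ 0.4   0.75  1.25 -0.    1.15  0.33]
jaw 3.91 tool shift mm [-1.1 -2.1  3.7] twist -0.09
0.81 373 (np.float64(307.69973190348526), np.float64(135.61394101876675)) (array([ 5.84309042e+02,  3.31113140e+02, -6.48459231e-02]), np.float64(0.0966181829571724))
(array([5.87458227e+02, 3.21114091e+02, 7.29194436e-02]), np.float64(-368.19828569212984))
[[302.2, 148.2], [301.1, 133.8], [299.9, 141.0], [298.7, 126.6], [318.5, 145.5], [317.9, 131.1], [315.9, 138.4], [315.2, 124.0]]
```

View pics/n1.png

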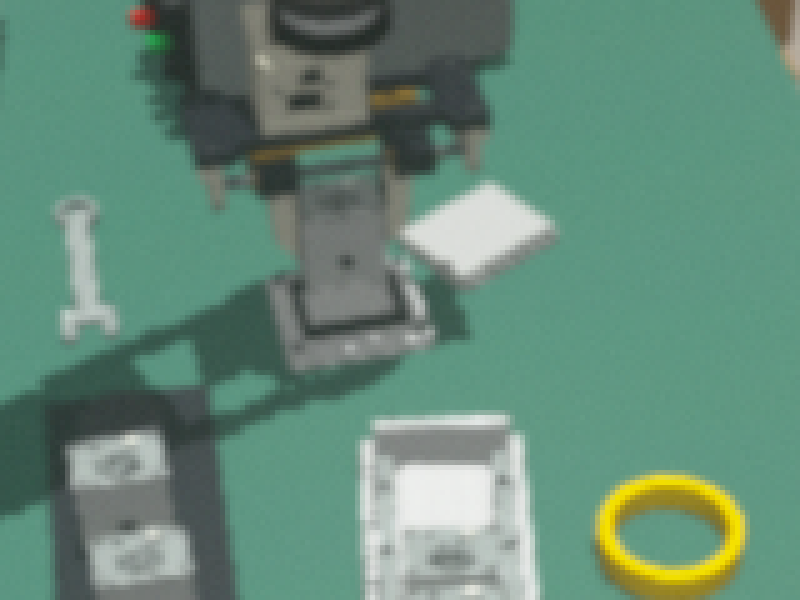

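Held module hovers above the nest (seat interior about crop (355,300)); the module's left edge sits near crop x 303 and the nest seat spans about 303–405, so it needs a few mm of +x. Lowering near the fence and looking again.

Request:
arm_command(deltas=[[-0.0005,0.01,0.003,0],[0,0.01,0,0],[0,0.006,0,0],[0,0,0,0],[0,0,0,0]])

```text
time: 9.7
tool_pos: [591.7, 329.3, 59.6]
tcp_rot: [-1.571, -0.0, -1.502]
contact_force: [0.3, -0.4, -2.4]
grip_width: 55.8
```

Run:
```python
from h import *
q=cap('side'); o=st(); go(591,329,55,4)
c=q['img'][110:180,265:359]; c=cv2.resize(c,(806,600),interpolation=3)[:,:798,::-1]
c=np.clip(c.astype(float)*1.4,0,255).astype(np.uint8)
cv2.imwrite('pics/n2.png',c)
x,y,_=o['tool_pos']
for nm,b in [('mod',(x,y,.068)),]:
  H=hull(q,b,mod(22)); print('mod corners crop',((H-[265,110])*8.57).round().tolist())
for nq in [(591,329.5,.07),(587,322.5,.065)]:
  for z,hx,hy in((19,31,23),(12,31,23)): print(nq,z,((hull(q,nq,[(-hx,hx,-hy,hy,z,z)])[::2]-[265,110])*8.57).round().tolist())
```

```text
t 9.75 tcp [592.  329.4  60. ] rot [-1.57   0.    -1.502] F [ 0.4 -1.2 -1.9] w 56.0426974104285 q [0.39 0.78 1.26 0.   1.1  0.33]
t 9.75 tcp [592.  329.4  60. ] rot [-1.57   0.    -1.502] F [ 0.4 -1.2 -1.9] w 56.0426974104285 q [0.39 0.78 1.26 0.   1.1  0.33]
jaw 3.93 tool shift mm [ 0.4  5.  -1. ] twist -0.07
mod corners crop [[334.0, 378.0], [325.0, 258.0], [314.0, 316.0], [305.0, 197.0], [471.0, 355.0], [467.0, 235.0], [449.0, 294.0], [444.0, 174.0]]
(591, 329.5, 0.07) 19 [[326.0, 390.0], [304.0, 319.0], [478.0, 364.0], [452.0, 294.0]]
(591, 329.5, 0.07) 12 [[327.0, 403.0], [305.0, 332.0], [478.0, 377.0], [453.0, 307.0]]
(587, 322.5, 0.065) 19 [[318.0, 402.0], [296.0, 331.0], [471.0, 376.0], [446.0, 306.0]]
(587, 322.5, 0.065) 12 [[319.0, 416.0], [297.0, 344.0], [471.0, 390.0], [446.0, 319.0]]
```

View pics/n2.png

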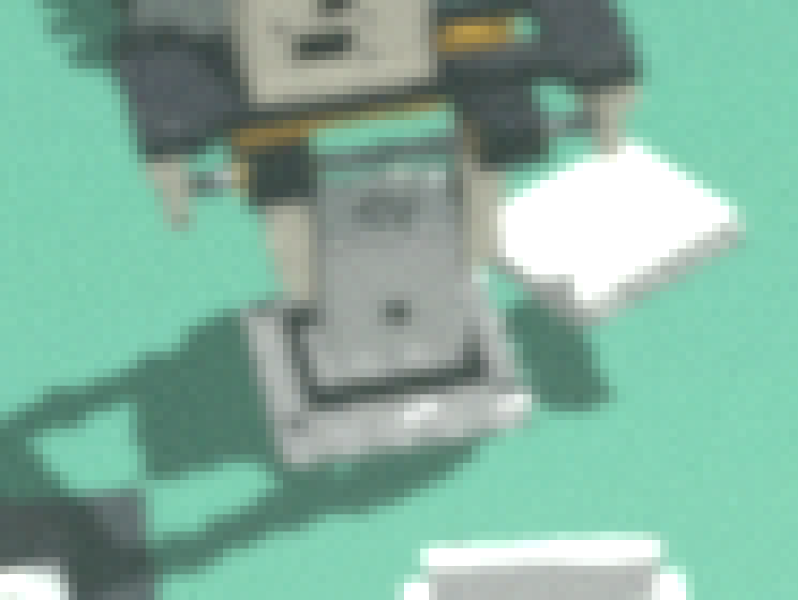

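Request:
arm_command(deltas=[[0.0005,0.003,-0.001,0],[0,0.002,0,0],[0,0.002,0,0],[0,0.002,0,0],[0,0,0,0]])

```text
time: 10.25
tool_pos: [590.7, 328.7, 50.3]
tcp_rot: [-1.571, -0.0, -1.502]
contact_force: [0.1, 0.1, -1.6]
grip_width: 55.6
```

Request:
arm_command(deltas=[[0,0.002,0,0],[0,0,0,0],[0,0,0,0]])

```text
time: 10.55
tool_pos: [590.9, 328.8, 48.7]
tcp_rot: [-1.571, 0.0, -1.502]
contact_force: [-0.6, 0.4, -1.9]
grip_width: 56.0
```

```bash
python3 -c "
from h import *
st()"
```

```text
t 10.55 tcp [590.9 328.8  48.7] rot [-1.571  0.    -1.502] F [-0.6  0.4 -1.9] w 55.9909334927132 q [0.39 0.79 1.27 0.   1.08 0.33]
```

No contact force with the underside at about 14.5 mm, already below the fence top, so it is entering the seat. Lower the rest, release.

Request:
arm_command(deltas=[[0,0.001,0,0],[0,0.0012,0,0],[0,0,0,0],[0,0,0,0]])

```text
time: 10.95
tool_pos: [590.8, 328.7, 46.5]
tcp_rot: [-1.571, 0.0, -1.502]
contact_force: [0.7, 0.3, -1.3]
grip_width: 55.7
```

Request:
arm_command(deltas=[[0,0,0,0],[0,0,0,0],[0,0,0,0],[0,0,0,0],[0,0,0,0]], claw=0)

```text
time: 11.45
tool_pos: [590.9, 328.8, 46.7]
tcp_rot: [-1.571, 0.0, -1.502]
contact_force: [0.3, -0.3, -0.1]
grip_width: 89.9
```

Request:
arm_command(deltas=[[0,-0.01,0,0],[0,-0.02,0,0],[0,-0.03,0,0],[0,-0.04,0,0],[0,-0.04,0,0]])

```text
time: 11.95
tool_pos: [590.6, 328.6, 188.5]
tcp_rot: [-1.571, 0.0, -1.502]
contact_force: [1.2, 0.7, 0.0]
grip_width: 92.0
```

Run:
```python
from h import *
lane=np.array([603.3,-21.2,-.128]); C,S=np.cos(lane[2]),np.sin(lane[2])
k=-102.5; print('knob',lane[0]-S*k,lane[1]+C*k)
go(lane[0]-S*k,lane[1]+C*k,67,-7.3)
q=cap('side'); p=cap('top')
a=cv2.resize(q['img'][110:180,265:359],(538,400),interpolation=3)
cv2.imwrite('pics/n3.png',a[:,:,::-1])
```

```text
knob 590.2157970091697 -122.8614658171657
t 11.95 tcp [590.6 328.6 188.5] rot [-1.571  0.    -1.502] F [1.2 0.7 0. ] w 92.00112495391288 q [0.39 0.66 1.12 0.   1.36 0.33]
jaw 3.93 tool shift mm [450.4 121.5 -31.3] twist 11.23
```

View pics/n3.png

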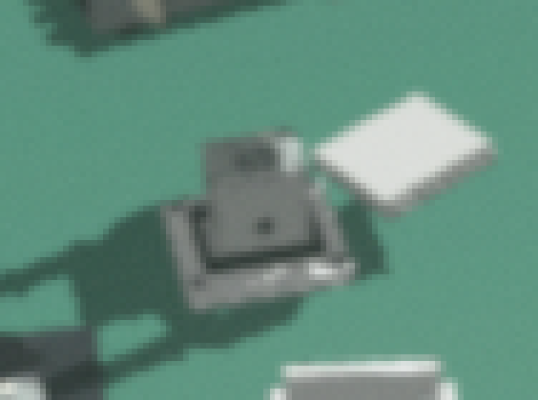

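Request:
arm_command(deltas=[[0.041,0,-0.003,0],[0.041,0,-0.003,0],[0.041,0,-0.003,0],[0.041,0,-0.003,0],[0.041,0,-0.003,0]])

```text
time: 12.55
tool_pos: [589.5, 121.7, 186.8]
tcp_rot: [-1.571, 0.0, -1.502]
contact_force: [0.4, 0.5, 0.3]
grip_width: 92.0
```

Request:
arm_command(deltas=[[0.041,0,-0.003,0],[0.041,0,-0.003,0],[0.041,0,-0.003,0],[0.041,0,-0.003,0],[0.041,0,-0.002,0]])

```text
time: 13.05
tool_pos: [589.6, -83.9, 186.8]
tcp_rot: [-1.57, -0.0, -1.502]
contact_force: [0.6, -0.3, -0.4]
grip_width: 91.7
```

Request:
arm_command(deltas=[[0.04,0,-0.002,0],[0,0,0,8.5],[0,0,0,2.7],[0,0.03,0,0],[0,0,0,0]])

```text
time: 13.55
tool_pos: [588.6, -121.8, 153.4]
tcp_rot: [-1.577, 0.001, -1.698]
contact_force: [-1.3, 1.1, -0.1]
grip_width: 91.8
```

Run:
```python
from h import *
lane=np.array([603.3,-21.2,-.128]); C,S=np.cos(lane[2]),np.sin(lane[2])
k=-102.5
go(lane[0]-S*k,lane[1]+C*k,67,-7.3)
p=cap('top')
for r in vision.regions_of(p,'new1')+vision.regions_of(p,'nest'):
    m=r['mask']; v,u=np.argwhere(m).mean(0); g=px2w(p,[u,v],40)[0]
    if g[0]<500: print(r['confidence'],m.sum(),(u,v),fit(p,m,(g[0],g[1],0),mod(6)))
```

```text
t 13.55 tcp [ 588.6 -121.8  153.4] rot [-1.577e+00  1.000e-03 -1.698e+00] F [-1.3  1.1 -0.1] w 91.81808721015601 q [-0.33  0.55  1.41  0.    1.18 -0.2 ]
jaw -7.29 tool shift mm [ 0.9 86.4  2.3] twist 0.01
0.67 200 (np.float64(298.685), np.float64(257.895)) (array([4.34016347e+02, 6.66020818e+01, 3.37979971e-02]), np.float64(0.3191184401512146))
0.64 260 (np.float64(272.3423076923077), np.float64(258.9076923076923)) (array([4.28297447e+02, 1.47991298e+02, 5.39620042e-02]), np.float64(0.13130341470241547))
0.64 218 (np.float64(324.43119266055044), np.float64(255.93119266055047)) (array([ 4.39548328e+02, -1.42264504e+01,  1.67866458e-02]), np.float64(0.25200334191322327))
```

Request:
arm_command(deltas=[[0.001,0.03,0.002,0],[0,0.03,0,0],[0,0.02,0,0],[0,0.006,0,0],[0,0,0,0]])

```text
time: 14.2
tool_pos: [592.9, -123.5, 70.9]
tcp_rot: [-1.571, 0.0, -1.697]
contact_force: [0.4, 0.2, -0.3]
grip_width: 91.8
```

Request:
arm_command(deltas=[[0,0,0,0],[0,0,0,0],[0,0,0,0],[0,0,0,0],[0,0,0,0]], claw=255)

```text
time: 14.7
tool_pos: [592.7, -123.6, 70.9]
tcp_rot: [-1.57, -0.0, -1.698]
contact_force: [-0.1, 0.0, 0.2]
grip_width: 56.2
```

Request:
arm_command(deltas=[[0,0,0,0],[0,0,0,0],[0,0,0,0]])

```text
time: 15.0
tool_pos: [591.8, -123.4, 70.3]
tcp_rot: [-1.573, 0.0, -1.698]
contact_force: [-12.7, 0.9, 6.8]
grip_width: 32.6
```

Request:
arm_command(deltas=[[0,0,-0.0015,0],[0,0,0,0],[0,0,0,0]])

```text
time: 15.3
tool_pos: [589.1, -123.0, 70.2]
tcp_rot: [-1.576, 0.0, -1.697]
contact_force: [-5.9, 0.3, 4.1]
grip_width: 26.5
```

Request:
arm_command(deltas=[[-0.012,0,-0.001,0],[-0.012,0,0,0],[-0.012,0,0,0],[-0.012,0,0,0],[-0.008,0,0,0]])

```text
time: 15.8
tool_pos: [596.2, -66.6, 70.2]
tcp_rot: [-1.573, -0.0, -1.697]
contact_force: [-5.6, -3.9, 1.6]
grip_width: 26.5
```

Request:
arm_command(deltas=[[-0.01,0,0,0],[-0.01,0,0,0],[-0.01,0,0,0],[-0.01,0,0,0],[-0.01,0,0,0]])

```text
time: 16.3
tool_pos: [602.4, -17.6, 70.2]
tcp_rot: [-1.574, -0.001, -1.697]
contact_force: [-5.4, -4.1, 1.5]
grip_width: 26.4
```

Request:
arm_command(deltas=[[-0.01,0,0,0],[-0.01,0,0,0],[-0.01,0,0,0],[-0.008,0,0,0],[-0.004,0,0,0]])

```text
time: 16.8
tool_pos: [607.7, 24.5, 70.2]
tcp_rot: [-1.574, -0.001, -1.697]
contact_force: [-5.0, -3.9, 1.6]
grip_width: 26.7
```

Run:
```python
from h import *
o=st(); p=cap('side','f1')
lane=np.array([603.3,-21.2,-.128]); C,S=np.cos(lane[2]),np.sin(lane[2]); d=o['tool_pos'][:2]-lane[:2]; print('lane',C*d[0]+S*d[1],-S*d[0]+C*d[1])
cv2.imwrite('pics/f1.png',cv2.resize(p['img'][130:310,230:410],(600,600),interpolation=3)[:,:,::-1])
```

```text
t 16.8 tcp [607.7  24.5  70.2] rot [-1.574e+00 -1.000e-03 -1.697e+00] F [-5.  -3.9  1.6] w 26.73003148661905 q [-0.09  0.66  1.48 -0.    1.01  0.04]
lane -1.4458031807012475 45.88557481412259
```

View pics/f1.png

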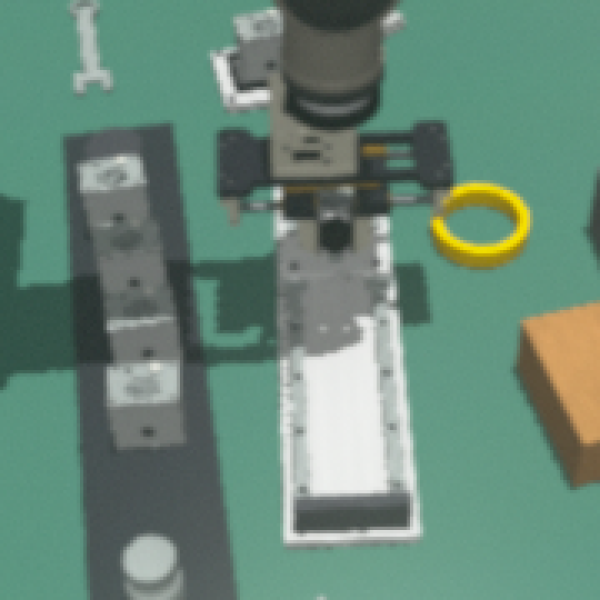

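Follower gripped at the knob, pushing modules ahead (knob at lane y≈46); nothing disturbed. Continue with small steps until force rises.

Request:
arm_command(deltas=[[-0.004,0,0,0],[-0.004,0,0,0],[-0.003,0,0,0],[-0.002,0,0,0],[0,0,0,0]])

```text
time: 17.35
tool_pos: [609.3, 37.0, 70.2]
tcp_rot: [-1.574, -0.0, -1.697]
contact_force: [-4.9, -1.9, 2.1]
grip_width: 26.7
```

Request:
arm_command(deltas=[[-0.002,0,0,0],[-0.002,0,0,0],[0,0,0,0]])

```text
time: 17.65
tool_pos: [609.8, 40.8, 70.2]
tcp_rot: [-1.574, -0.0, -1.697]
contact_force: [-4.5, -2.7, 2.5]
grip_width: 26.3
```

Request:
arm_command(deltas=[[-0.001,0,0,0],[-0.001,0,0,0],[0,0,0,0]])

```text
time: 17.95
tool_pos: [610.0, 42.6, 70.2]
tcp_rot: [-1.574, -0.001, -1.697]
contact_force: [-5.7, -3.4, 2.0]
grip_width: 26.9
```

Request:
arm_command(deltas=[[-0.001,0,0,0],[-0.001,0,0,0],[0,0,0,0]])

```text
time: 18.25
tool_pos: [610.2, 44.6, 70.2]
tcp_rot: [-1.574, -0.001, -1.697]
contact_force: [-5.3, -3.4, 2.8]
grip_width: 26.9
```

Request:
arm_command(deltas=[[-0.001,0,0,0],[-0.001,0,0,0],[0,0,0,0]])

```text
time: 18.55
tool_pos: [610.5, 46.5, 70.2]
tcp_rot: [-1.574, -0.001, -1.697]
contact_force: [-5.2, -2.5, 2.4]
grip_width: 26.4
```

Request:
arm_command(deltas=[[-0.001,0,0,0],[-0.001,0,0,0],[0,0,0,0]])

```text
time: 18.85
tool_pos: [610.6, 47.3, 70.2]
tcp_rot: [-1.574, -0.003, -1.697]
contact_force: [-6.3, -8.1, 3.4]
grip_width: 26.5
```

Request:
arm_command(deltas=[[-0.001,0,0,0],[-0.001,0,0,0],[0,0,0,0]])

```text
time: 19.15
tool_pos: [610.6, 47.4, 70.2]
tcp_rot: [-1.574, -0.005, -1.697]
contact_force: [-8.0, -15.8, 4.2]
grip_width: 26.7
```

Request:
arm_command(deltas=[[0.005,0,-0.001,0],[0.015,0,0,0],[0.02,0,0,0],[0.02,0,0,0],[0.02,0,0,0]])

```text
time: 19.65
tool_pos: [601.0, -28.2, 70.3]
tcp_rot: [-1.571, 0.002, -1.697]
contact_force: [-0.1, 3.5, -1.6]
grip_width: 26.7
```

Request:
arm_command(deltas=[[0.02,0,0,0],[0.02,0,0,0],[0.02,0,0,0],[0.02,0,0,0],[0.02,0,0,0]])

```text
time: 20.15
tool_pos: [588.5, -127.6, 70.3]
tcp_rot: [-1.571, 0.002, -1.697]
contact_force: [0.7, 4.0, -0.1]
grip_width: 26.7
```

Request:
arm_command(deltas=[[0.02,0,0,0],[0.01,0,0,0],[0.005,0,0,0],[0,0,0,0],[0,0,0,0]])

```text
time: 20.65
tool_pos: [584.0, -162.9, 70.3]
tcp_rot: [-1.571, -0.001, -1.697]
contact_force: [-0.7, -1.8, -2.5]
grip_width: 26.9
```

Run:
```python
from h import *
o=st(); d=o['tool_pos'][:2]-np.array([610.6,47.35]); print('travel',np.hypot(*d))
for n in['top','side']:
    p=cap(n)
    for r in vision.regions_of(p,'old1'):
        m=r['mask']; v,u=np.argwhere(m).mean(0); g=px2w(p,[u,v],50)[0]
        if g[0]>520: print(n,m.sum(),(u.round(1),v.round(1)),fit(p,m,(g[0],g[1],-.128),mod(12)))
    if n=='top': cv2.imwrite('pics/b1.png',cv2.resize(p['img'][170:290,190:430],(800,400),interpolation=3)[:,:,::-1])
```

```text
t 20.65 tcp [ 584.  -162.9   70.3] rot [-1.571e+00 -1.000e-03 -1.697e+00] F [-0.7 -1.8 -2.5] w 26.8944199499413 q [-0.4   0.65  1.49 -0.    1.   -0.27]
travel 211.9233619553974
top 275 (np.float64(289.3), np.float64(197.8)) (array([ 6.21534664e+02,  1.03207157e+02, -1.18498085e-01]), np.float64(0.11299102008342743))
top 361 (np.float64(216.8), np.float64(203.8)) (array([5.95944357e+02, 3.31247340e+02, 5.35704216e-02]), np.float64(0.08024904876947403))
top 248 (np.float64(276.4), np.float64(195.8)) (array([6.26163873e+02, 1.43638107e+02, 2.90750977e-03]), np.float64(0.25231480598449707))
side 274 (np.float64(307.2), np.float64(143.9)) (array([ 5.84052127e+02,  3.36519112e+02, -9.87391373e-02]), np.float64(0.31006690859794617))
```

View pics/b1.png

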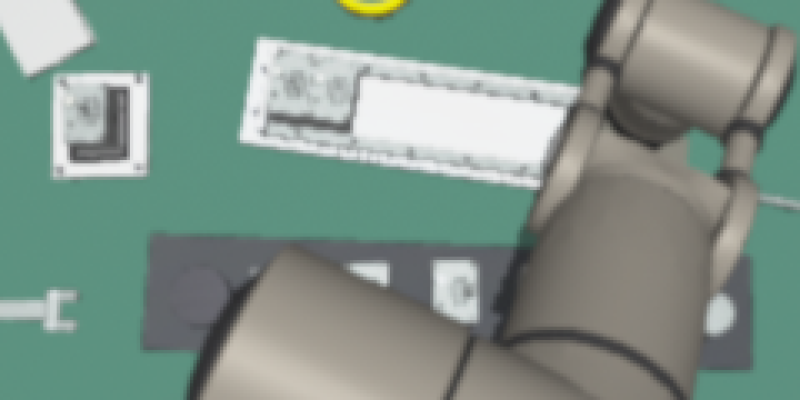

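Both old modules sit tight at the lip (crop x 265–355), old1 in the nest. Continue drawing back ~23 mm to the stop.

Request:
arm_command(deltas=[[0.006,0,0,0],[0.006,0,0,0],[0.005,0,0,0],[0.002,0,0,0],[0,0,0,0]])

```text
time: 21.35
tool_pos: [581.5, -182.3, 70.3]
tcp_rot: [-1.571, -0.0, -1.698]
contact_force: [0.9, -0.6, -6.2]
grip_width: 26.6
```

Request:
arm_command(deltas=[[0.002,0,0,0],[0.001,0,0,0],[0,0,0,0]])

```text
time: 21.65
tool_pos: [581.2, -184.6, 70.3]
tcp_rot: [-1.571, 0.0, -1.698]
contact_force: [1.6, 1.6, -7.2]
grip_width: 26.9
```

Request:
arm_command(deltas=[[0.001,0,0,0],[0.001,0,0,0],[0,0,0,0]])

```text
time: 21.95
tool_pos: [581.0, -186.0, 70.3]
tcp_rot: [-1.571, 0.001, -1.698]
contact_force: [2.1, 5.0, -8.5]
grip_width: 26.5
```

Request:
arm_command(deltas=[[0.001,0,0,0],[0.001,0,0,0],[0,0,0,0]])

```text
time: 22.25
tool_pos: [581.0, -186.1, 70.3]
tcp_rot: [-1.571, 0.004, -1.698]
contact_force: [3.5, 10.7, -7.3]
grip_width: 26.8
```

Request:
arm_command(deltas=[[-0.001,0,0,0],[0,0,0,0],[0,0,0,0],[0,0,0,0],[0,0,0,0]], claw=0)

```text
time: 22.75
tool_pos: [581.0, -188.1, 70.9]
tcp_rot: [-1.57, -0.0, -1.698]
contact_force: [-0.1, 0.5, 0.4]
grip_width: 61.8
```

Request:
arm_command(deltas=[[0,-0.01,0,0],[0,-0.03,0,0],[0,-0.03,0,0],[0,-0.03,0,0],[0,0,0,0]])

```text
time: 23.25
tool_pos: [583.1, -188.7, 176.1]
tcp_rot: [-1.562, -0.003, -1.698]
contact_force: [0.2, 0.0, 0.7]
grip_width: 91.6
```

```bash
cat >> h.py <<'E'
LANE=np.array([602.5,-16.5,-.1261])
def lanexy(x,y): c,s=np.cos(LANE[2]),np.sin(LANE[2]); return LANE[:2]+[c*x-s*y,s*x+c*y]
def news(views=('top','side'),save=None):
    for n in views:
        p=cap(n,save and n+save)
        for r in vision.regions_of(p,'new1'):
            m=r['mask']; v,u=np.argwhere(m).mean(0); g=px2w(p,[u,v],40)[0]
            if g[0]<510 and 100<m.sum()<700:
                q,c=fit(p,m,(g[0],g[1],0),mod(6)); print(n,round(r['confidence'],2),m.sum(),(u.round(1),v.round(1)),[round(float(t),2) for t in q],round(float(c),3))
E
python3 -c "
from h import *
go(434.6,-96.3,150,-6.3); news()"
```

```text
t 23.25 tcp [ 583.1 -188.7  176.1] rot [-1.562 -0.003 -1.698] F [0.2 0.  0.7] w 91.5814471812761 q [-0.44  0.54  1.36  0.    1.22 -0.31]
jaw -7.27 tool shift mm [ -72.9   24.5 -159.3] twist -0.97
top 0.84 289 (np.float64(272.2), np.float64(258.2)) [430.37, 148.49, 0.04] 0.1
top 0.66 270 (np.float64(299.7), np.float64(258.1)) [433.51, 64.09, 0.02] 0.092
top 0.56 235 (np.float64(350.0), np.float64(257.5)) [437.52, -92.6, -0.11] 0.285
top 0.55 241 (np.float64(325.2), np.float64(256.9)) [438.46, -14.27, 0.02] 0.117
side 0.93 456 (np.float64(272.1), np.float64(227.4)) [432.27, -11.61, 0.08] 0.144
side 0.89 354 (np.float64(263.0), np.float64(186.2)) [418.78, 164.56, 0.01] 0.258
side 0.66 403 (np.float64(267.9), np.float64(206.0)) [427.29, 77.49, 0.04] 0.186
side 0.62 515 (np.float64(273.2), np.float64(250.9)) [430.1, -93.44, -0.03] 0.117
```

Request:
arm_command(deltas=[[-0.015,0,-0.031,0],[-0.015,0,-0.031,0],[-0.015,0,-0.031,0],[-0.015,0,-0.032,0],[-0.015,0,-0.032,-1]])

```text
time: 23.95
tool_pos: [432.7, -92.4, 169.3]
tcp_rot: [-1.573, 0.001, -1.68]
contact_force: [0.9, -0.5, 0.1]
grip_width: 91.5
```

Request:
arm_command(deltas=[[0,0.03,0,0],[0,0.03,0,0],[0,0.03,0,0],[0,0.02,0,0],[0,0,0,0]])

```text
time: 24.45
tool_pos: [432.2, -92.4, 57.6]
tcp_rot: [-1.578, 0.002, -1.68]
contact_force: [1.0, 0.8, 0.6]
grip_width: 91.7
```

Run:
```python
from h import *
go(434.6,-96,40,-6.3); q=cap('side')
cv2.imwrite('pics/p1.png',cv2.resize(q['img'][190:290,220:345],(750,600),interpolation=3)[:,:,::-1])
```

```text
t 24.45 tcp [432.2 -92.4  57.6] rot [-1.578  0.002 -1.68 ] F [1.  0.8 0.6] w 91.71644681470518 q [-0.38  0.44  1.96  0.    0.74 -0.27]
jaw -6.28 tool shift mm [ 3.4 17.6  2.9] twist 0.02
```

View pics/p1.png

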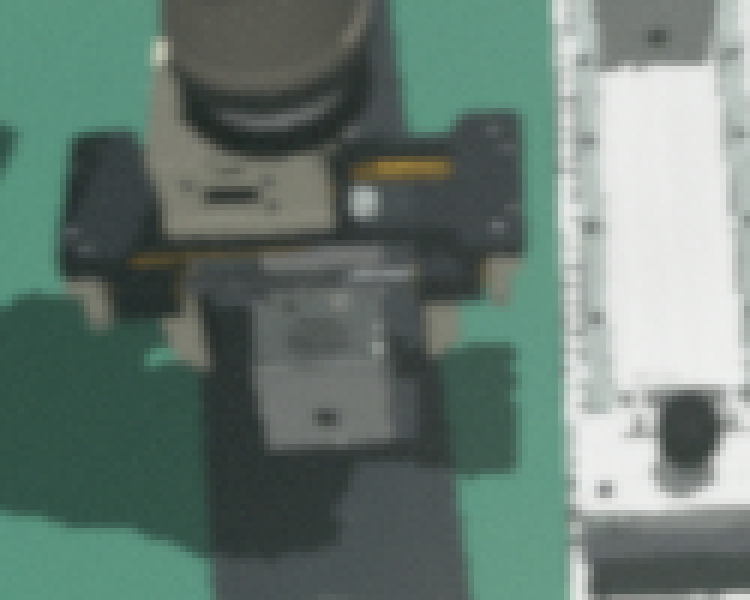

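Module D stands between the fingers (crop (325,370)). Grasping it.

Request:
arm_command(deltas=[[0.003,0.01,0.002,0],[0,0.007,0,0],[0,0,0,0]])

```text
time: 24.8
tool_pos: [436.1, -96.6, 43.1]
tcp_rot: [-1.571, 0.0, -1.681]
contact_force: [1.0, -1.2, -0.6]
grip_width: 91.8
```

Request:
arm_command(deltas=[[0,0,0,0],[0,0,0,0],[0,0,0,0],[0,0,0,0],[0,0,0,0]], claw=255)

```text
time: 25.3
tool_pos: [435.9, -96.3, 43.6]
tcp_rot: [-1.572, 0.0, -1.68]
contact_force: [-2.2, 0.7, 0.8]
grip_width: 56.7
```

Request:
arm_command(deltas=[[0,0,0,0],[0,0,0,0],[0,-0.01,0,0],[0,-0.02,0,0],[0,-0.03,0,0]])

```text
time: 25.8
tool_pos: [435.7, -96.2, 103.6]
tcp_rot: [-1.573, 0.001, -1.68]
contact_force: [0.5, -0.4, -0.9]
grip_width: 55.7
```

Request:
arm_command(deltas=[[0,-0.03,0,0],[0,-0.03,0,0],[0,0,0,0]])

```text
time: 26.1
tool_pos: [438.7, -97.4, 167.5]
tcp_rot: [-1.562, -0.002, -1.68]
contact_force: [0.3, 0.6, -2.4]
grip_width: 55.9
```

```bash
python3 -c "
from h import *
x,y=lanexy(0,74); go(x,y,100,-7.23)"
```

```text
t 26.1 tcp [438.7 -97.4 167.5] rot [-1.562 -0.002 -1.68 ] F [ 0.3  0.6 -2.4] w 55.87882102328143 q [-0.39  0.27  1.83  0.    1.03 -0.28]
jaw -6.27 tool shift mm [-172.5   68.5  154.7] twist 0.96
```

Request:
arm_command(deltas=[[-0.029,0,0.026,0.9],[-0.029,0,0.026,0],[-0.029,0,0.026,0],[-0.029,0,0.026,0],[-0.029,0,0.026,0]])

```text
time: 26.6
tool_pos: [583.7, 32.8, 162.4]
tcp_rot: [-1.572, -0.0, -1.696]
contact_force: [-0.1, -0.8, -1.8]
grip_width: 55.8
```

Request:
arm_command(deltas=[[-0.027,0,0.022,0],[0,0.02,0,0],[0,0.02,0,0],[0,0.02,0,0],[0,0,0,0]])

```text
time: 27.1
tool_pos: [605.7, 55.8, 99.5]
tcp_rot: [-1.578, -0.001, -1.696]
contact_force: [-0.6, 0.3, -2.5]
grip_width: 55.6
```

```bash
python3 -c "
from h import *
cap('side');x,y=lanexy(0,74); go(x,y,51,-7.23)"
```

```text
t 27.15 tcp [606.9  55.7 101.5] rot [-1.575 -0.    -1.696] F [ 0.6 -0.2 -2.1] w 56.01011149634672 q [-0.03  0.62  1.45  0.    1.08  0.09]
jaw -7.17 tool shift mm [-1.8 50.5  4.9] twist 0.06
```

Request:
arm_command(deltas=[[-0.001,0.015,0.003,0],[0,0.015,0,0],[0,0.007,0,0],[0,0,0,0],[0,0,0,0]])

```text
time: 27.65
tool_pos: [611.7, 56.2, 67.0]
tcp_rot: [-1.57, 0.0, -1.696]
contact_force: [0.1, 0.4, -1.8]
grip_width: 55.7
```

```bash
python3 -c "
from h import *
x,y=lanexy(0,74); go(x,y,50,-7.23)"
```

```text
t 27.65 tcp [611.7  56.2  67. ] rot [-1.57   0.    -1.696] F [ 0.1  0.4 -1.8] w 55.66467534795354 q [-0.03  0.67  1.47  0.    1.    0.09]
jaw -7.18 tool shift mm [-0.7 17.  -0. ] twist 0.05
```

Request:
arm_command(deltas=[[0,0.004,0,0],[0,0.004,0,0],[0,0.003,0,0],[0,0.003,0,0],[0,0,0,0]])

```text
time: 28.15
tool_pos: [611.0, 56.3, 52.0]
tcp_rot: [-1.572, -0.0, -1.696]
contact_force: [-0.1, -0.0, -2.7]
grip_width: 55.8
```

Request:
arm_command(deltas=[[0,0.001,0,0],[0,0.001,0,0],[0,0,0,0]])

```text
time: 28.45
tool_pos: [611.2, 56.3, 50.4]
tcp_rot: [-1.571, 0.0, -1.696]
contact_force: [0.3, 0.6, -2.3]
grip_width: 55.7
```

Request:
arm_command(deltas=[[0,0.0008,0,0],[0,0,0,0]])

```text
time: 28.65
tool_pos: [611.3, 56.2, 49.7]
tcp_rot: [-1.571, 0.0, -1.696]
contact_force: [-0.1, 0.8, -1.9]
grip_width: 55.6
```

Request:
arm_command(deltas=[[0,0,0,0],[0,0,0,0],[0,0,0,0],[0,0,0,0],[0,0,0,0]], claw=0)

```text
time: 29.15
tool_pos: [611.4, 56.2, 49.8]
tcp_rot: [-1.571, 0.0, -1.696]
contact_force: [0.5, -0.2, -0.1]
grip_width: 89.7
```

Request:
arm_command(deltas=[[0,-0.01,0,0],[0,-0.03,0,0],[0,-0.03,0,0],[0,-0.03,0,0],[0,0,0,0]])

```text
time: 29.65
tool_pos: [613.9, 56.2, 155.3]
tcp_rot: [-1.561, 0.001, -1.696]
contact_force: [1.1, 0.1, 0.7]
grip_width: 92.0
```

```bash
python3 -c "
from h import *
go(436,-14,150,1.5); news()"
```

```text
t 29.65 tcp [613.9  56.2 155.3] rot [-1.561e+00  1.000e-03 -1.696e+00] F [1.1 0.1 0.7] w 91.96976476467167 q [-0.03  0.57  1.38  0.    1.18  0.09]
jaw -7.17 tool shift mm [  91.9    3.7 -167.8] twist -8.67
top 0.72 185 (np.float64(328.4), np.float64(264.8)) [414.25, -24.33, 0.03] 0.411
side 0.77 503 (np.float64(263.0), np.float64(232.4)) [406.79, -24.03, 0.03] 0.071
side 0.7 384 (np.float64(263.2), np.float64(186.4)) [419.74, 160.38, -0.05] 0.182
side 0.7 456 (np.float64(268.1), np.float64(207.4)) [427.44, 68.34, 0.06] 0.09
```

C was knocked aside (~25 mm in −x, 12 mm in −y). Using its new pose.

```bash
python3 -c "
from h import *
go(412,-26.5,150,2)"
```

```text
t 29.85 tcp [610.6  56.3 148.9] rot [-1.573 -0.    -1.696] F [-1.1  0.1 -0. ] w 92.07929369568421 q [-0.03  0.58  1.39  0.    1.18  0.09]
jaw -7.17 tool shift mm [ 106.9   -0.8 -186.7] twist -9.17
```

Request:
arm_command(deltas=[[0.02,0,-0.035,0],[0.02,0,-0.035,0],[0.02,0,-0.035,0],[0.02,0,-0.035,0],[0.02,0,-0.035,0]])

```text
time: 30.35
tool_pos: [422.9, -21.4, 148.6]
tcp_rot: [-1.573, 0.0, -1.696]
contact_force: [0.4, -1.0, 0.3]
grip_width: 91.7
```

Request:
arm_command(deltas=[[0.007,0,-0.012,0],[0,0,0,-8.5],[0,0.03,0,-0.6],[0,0.03,0,0],[0,0.02,0,0]])

```text
time: 30.85
tool_pos: [410.9, -26.3, 67.5]
tcp_rot: [-1.574, 0.001, -1.537]
contact_force: [-0.2, 0.3, 0.4]
grip_width: 91.7
```

Run:
```python
from h import *
go(412,-26.5,42,2); news(('side',))
q=cap('side'); cv2.imwrite('pics/p2.png',cv2.resize(q['img'][170:270,210:335],(750,600),interpolation=3)[:,:,::-1])
```

```text
t 30.85 tcp [410.9 -26.3  67.5] rot [-1.574e+00  1.000e-03 -1.537e+00] F [-0.2  0.3  0.4] w 91.72053743933775 q [-0.25  0.38  2.03  0.    0.73 -0.28]
jaw 1.91 tool shift mm [ 0.3 25.5  1.2] twist -0.09
side 0.67 525 (np.float64(262.8), np.float64(232.3)) [406.4, -23.42, 0.01] 0.072
side 0.62 207 (np.float64(268.9), np.float64(211.8)) [426.85, 64.48, 0.06] 1.273
```

View pics/p2.png

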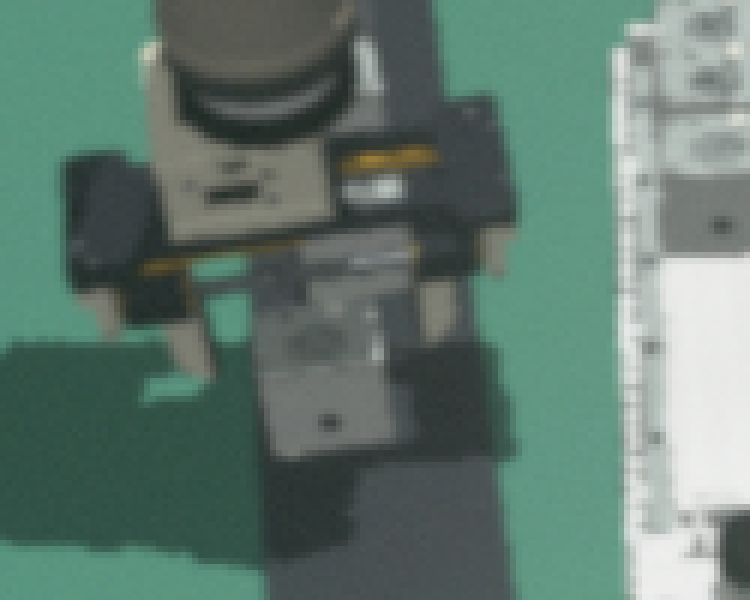

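C is between the fingers (crop (330,390)); the placed module stands in line in the lane. Grasp.

Request:
arm_command(deltas=[[0,0.01,0.001,0],[0,0.01,0,0],[0,0.006,0,0],[0,0,0,0]])

```text
time: 31.4
tool_pos: [412.9, -26.4, 43.1]
tcp_rot: [-1.572, 0.0, -1.537]
contact_force: [-0.3, 0.5, -0.0]
grip_width: 92.0
```

Request:
arm_command(deltas=[[0,0,0,0],[0,0,0,0],[0,0,0,0],[0,0,0,0],[0,0,0,0]], claw=255)

```text
time: 31.9
tool_pos: [413.1, -26.5, 43.8]
tcp_rot: [-1.571, 0.0, -1.537]
contact_force: [-0.6, -0.5, 0.2]
grip_width: 56.6
```

Request:
arm_command(deltas=[[0,0,0,0],[0,0,0,0],[0,-0.01,0,0],[0,-0.02,0,0],[0,-0.03,0,0]])

```text
time: 32.4
tool_pos: [412.6, -26.3, 103.9]
tcp_rot: [-1.573, 0.001, -1.537]
contact_force: [0.4, 0.2, -1.2]
grip_width: 55.9
```

Request:
arm_command(deltas=[[0,-0.03,0,0],[0,-0.03,0,0],[0,0,0,8.5],[0,0,0,0.6],[0,0,0,0]])

```text
time: 32.9
tool_pos: [413.0, -26.4, 163.6]
tcp_rot: [-1.571, 0.0, -1.693]
contact_force: [-0.3, 0.5, -2.1]
grip_width: 55.8
```

```bash
python3 -c "
from h import *
x,y=lanexy(0,28); go(x,y,100,-7.23)"
```

```text
t 32.9 tcp [413.  -26.4 163.6] rot [-1.571  0.    -1.693] F [-0.3  0.5 -2.1] w 55.77113234861014 q [-0.25  0.22  1.92  0.    1.   -0.13]
jaw -7.0 tool shift mm [-60.9  63.5 187. ] twist 0.23
```

Request:
arm_command(deltas=[[-0.01,0,0.031,0.2],[-0.01,0,0.031,0],[-0.01,0,0.031,0],[-0.01,0,0.031,0],[-0.01,0,0.031,0]])

```text
time: 33.4
tool_pos: [574.1, 3.7, 162.5]
tcp_rot: [-1.573, 0.0, -1.696]
contact_force: [-0.7, -0.2, -1.9]
grip_width: 56.1
```

Request:
arm_command(deltas=[[-0.011,0,0.031,0],[0,0.02,0,0],[0,0.02,0,0],[0,0.02,0,0],[0,0,0,0]])

```text
time: 33.9
tool_pos: [603.1, 10.5, 99.7]
tcp_rot: [-1.579, -0.0, -1.697]
contact_force: [-0.3, 1.0, -1.0]
grip_width: 55.8
```

Request:
arm_command(deltas=[[0,0.015,0,0],[0,0.01,0,0],[0,0,0,0],[0,0,0,0]])

```text
time: 34.3
tool_pos: [605.8, 10.2, 79.1]
tcp_rot: [-1.571, 0.0, -1.699]
contact_force: [0.0, -0.5, -2.0]
grip_width: 55.8
```

```bash
python3 -c "
from h import *
x,y=lanexy(0,28); go(x,y,50,-7.23)"
```

```text
t 34.3 tcp [605.8  10.2  79.1] rot [-1.571  0.    -1.699] F [ 0.  -0.5 -2. ] w 55.83762013509385 q [-0.11  0.64  1.48  0.    1.02  0.02]
jaw -7.34 tool shift mm [-1.1 29.1  0.1] twist -0.11
```

Request:
arm_command(deltas=[[0,0.008,0,0],[0,0.008,0,0],[0,0.005,0,0],[0,0.004,0,0],[0,0,0,0]])

```text
time: 34.8
tool_pos: [605.2, 10.2, 52.9]
tcp_rot: [-1.572, 0.0, -1.699]
contact_force: [-0.1, -0.2, -1.5]
grip_width: 55.8
```

Request:
arm_command(deltas=[[0,0.002,0,0],[0,0.001,0,0],[0,0,0,0],[0,0,0,0]])

```text
time: 35.2
tool_pos: [605.8, 10.2, 50.9]
tcp_rot: [-1.57, 0.0, -1.7]
contact_force: [0.7, -0.1, -1.2]
grip_width: 55.8
```

Request:
arm_command(deltas=[[0,0.001,0,0],[0,0,0,0]])

```text
time: 35.4
tool_pos: [605.8, 10.2, 49.9]
tcp_rot: [-1.57, 0.0, -1.7]
contact_force: [-0.0, -0.0, -1.3]
grip_width: 55.8
```

Request:
arm_command(deltas=[[0,0,0,0],[0,0,0,0],[0,0,0,0],[0,0,0,0],[0,0,0,0]], claw=0)

```text
time: 35.9
tool_pos: [605.7, 10.2, 49.8]
tcp_rot: [-1.571, 0.0, -1.699]
contact_force: [-0.3, 0.1, -0.2]
grip_width: 90.1
```

Request:
arm_command(deltas=[[0,-0.01,0,0],[0,-0.03,0,0],[0,-0.03,0,0],[0,-0.03,0,0],[0,0,0,0]])

```text
time: 36.4
tool_pos: [608.2, 10.0, 155.3]
tcp_rot: [-1.561, 0.0, -1.699]
contact_force: [0.1, 0.2, -0.3]
grip_width: 91.7
```

```bash
python3 -c "
from h import *
news(); go(432,65,150,2.5)"
```

```text
top 0.78 229 (np.float64(270.6), np.float64(258.5)) [428.05, 150.57, 0.05] 0.278
side 0.81 430 (np.float64(268.2), np.float64(207.5)) [428.0, 68.82, 0.01] 0.127
side 0.56 337 (np.float64(262.8), np.float64(187.0)) [417.45, 164.16, 0.07] 0.29
t 36.6 tcp [605.   10.2 149. ] rot [-1.572  0.    -1.699] F [ 0.6 -0.1 -0.1] w 91.6945064825683 q [-0.11  0.56  1.41  0.    1.17  0.02]
jaw -7.37 tool shift mm [ -32.1   -0.8 -178.6] twist -9.87
```

Request:
arm_command(deltas=[[-0.006,0,-0.036,0],[-0.006,0,-0.036,0],[-0.006,0,-0.036,0],[-0.007,0,-0.036,0],[-0.007,0,-0.035,0]])

```text
time: 37.1
tool_pos: [429.9, 65.2, 148.6]
tcp_rot: [-1.573, -0.0, -1.7]
contact_force: [-0.5, -0.1, -0.2]
grip_width: 91.7
```

Request:
arm_command(deltas=[[0,0,0,-8.5],[0,0.03,0,-0.9],[0,0.03,0,0],[0,0.02,0,0],[0,0,0,0]])

```text
time: 37.6
tool_pos: [429.7, 64.9, 66.9]
tcp_rot: [-1.578, 0.001, -1.535]
contact_force: [-0.5, 0.5, 0.7]
grip_width: 91.4
```

Run:
```python
from h import *
go(432,65,42,2); news(('side',))
```

```text
t 37.6 tcp [429.7  64.9  66.9] rot [-1.578e+00  1.000e-03 -1.535e+00] F [-0.5  0.5  0.7] w 91.40014501497492 q [-0.03  0.42  1.97  0.    0.76 -0.06]
jaw 2.02 tool shift mm [ 0.  24.9  2.5] twist 0.02
side 0.83 472 (np.float64(268.3), np.float64(207.7)) [427.83, 67.84, 0.06] 0.074
side 0.53 133 (np.float64(263.4), np.float64(191.1)) [419.45, 114.15, 0.03] 1.715
```

Request:
arm_command(deltas=[[0,0.01,0.001,0],[0,0.009,0,0],[0,0.006,0,0],[0,0,0,0]])

```text
time: 38.1
tool_pos: [432.7, 64.9, 44.0]
tcp_rot: [-1.572, 0.0, -1.535]
contact_force: [1.1, 0.5, -0.1]
grip_width: 91.7
```

Request:
arm_command(deltas=[[0,0,0,0],[0,0,0,0],[0,0,0,0],[0,0,0,0],[0,0,0,0]], claw=255)

```text
time: 38.6
tool_pos: [433.0, 65.0, 44.8]
tcp_rot: [-1.571, 0.0, -1.535]
contact_force: [-2.1, 0.3, 0.8]
grip_width: 56.3
```

Request:
arm_command(deltas=[[0,0,0,0],[0,0,0,0],[0,-0.01,0,0],[0,-0.02,0,0],[0,-0.03,0,0]])

```text
time: 39.1
tool_pos: [432.3, 64.9, 104.8]
tcp_rot: [-1.574, 0.0, -1.536]
contact_force: [0.2, -0.1, -1.7]
grip_width: 55.9
```

Request:
arm_command(deltas=[[0,-0.03,0,0],[0,-0.03,0,0],[0,0,0,8.5],[0,0,0,0.7],[0,0,0,0]])

```text
time: 39.6
tool_pos: [432.8, 64.9, 164.6]
tcp_rot: [-1.571, -0.0, -1.693]
contact_force: [-0.5, -0.0, -2.7]
grip_width: 55.8
```

```bash
python3 -c "
from h import *
x,y=lanexy(0,-18); go(x,y,100,-7.23)"
```

```text
t 39.6 tcp [432.8  64.9 164.6] rot [-1.571 -0.    -1.693] F [-0.5 -0.  -2.7] w 55.8269756851852 q [-0.03  0.26  1.86  0.    1.02  0.1 ]
jaw -7.01 tool shift mm [ 78.1  64.5 178.3] twist 0.22
```

Request:
arm_command(deltas=[[0.013,0,0.03,0.2],[0.013,0,0.03,0],[0.013,0,0.03,0],[0.013,0,0.03,0],[0.013,0,0.03,0]])

```text
time: 40.1
tool_pos: [574.2, -19.4, 163.5]
tcp_rot: [-1.573, 0.0, -1.696]
contact_force: [-0.1, 0.3, -2.6]
grip_width: 55.5
```

Request:
arm_command(deltas=[[0.013,0,0.029,0],[0,0.02,0,0],[0,0.02,0,0],[0,0.02,0,0],[0,0,0,0]])

```text
time: 40.6
tool_pos: [598.3, -35.0, 100.7]
tcp_rot: [-1.579, 0.001, -1.697]
contact_force: [-0.0, -1.3, -1.5]
grip_width: 56.2
```

Request:
arm_command(deltas=[[0,0.015,0,0],[0,0.01,0,0],[0,0,0,0],[0,0,0,0]])

```text
time: 41.0
tool_pos: [600.9, -35.3, 80.1]
tcp_rot: [-1.571, 0.0, -1.699]
contact_force: [0.3, -0.2, -1.2]
grip_width: 55.7
```

```bash
python3 -c "
from h import *
x,y=lanexy(0,-18); go(x,y,51,-7.23)"
```

```text
t 41.0 tcp [600.9 -35.3  80.1] rot [-1.571  0.    -1.699] F [ 0.3 -0.2 -1.2] w 55.71752488622523 q [-0.19  0.63  1.5   0.    1.01 -0.06]
jaw -7.34 tool shift mm [-0.8 29.1 -0.8] twist -0.11
```

Request:
arm_command(deltas=[[0,0.008,-0.0005,0],[0,0.008,0,0],[0,0.005,0,0],[0,0.004,0,0],[0,0,0,0]])

```text
time: 41.5
tool_pos: [599.9, -35.1, 53.9]
tcp_rot: [-1.572, 0.0, -1.699]
contact_force: [-0.5, 0.3, -2.5]
grip_width: 55.5
```

Request:
arm_command(deltas=[[0,0.002,0,0],[0,0.001,0,0],[0,0.001,0,0],[0,0,0,0],[0,0,0,0]])

```text
time: 42.0
tool_pos: [600.4, -35.2, 50.9]
tcp_rot: [-1.57, 0.0, -1.7]
contact_force: [0.5, -0.4, -0.7]
grip_width: 55.9
```

Request:
arm_command(deltas=[[0,0,0,0],[0,0,0,0],[0,0,0,0],[0,0,0,0],[0,0,0,0]], claw=0)

```text
time: 42.5
tool_pos: [600.4, -35.2, 50.8]
tcp_rot: [-1.571, 0.0, -1.699]
contact_force: [0.2, -0.0, 0.4]
grip_width: 89.7
```

Request:
arm_command(deltas=[[0,-0.01,0,0],[0,-0.03,0,0],[0,-0.03,0,0],[0,-0.03,0,0],[0,0,0,0]])

```text
time: 43.0
tool_pos: [602.9, -35.6, 156.2]
tcp_rot: [-1.561, -0.0, -1.699]
contact_force: [1.1, 0.5, 0.1]
grip_width: 91.8
```

```bash
python3 -c "
from h import *
news(); go(427,149,150,2)"
```

```text
top 0.85 280 (np.float64(271.9), np.float64(258.9)) [428.49, 149.15, 0.04] 0.082
side 0.79 412 (np.float64(263.1), np.float64(188.1)) [418.17, 153.07, 0.07] 0.09
t 43.2 tcp [599.7 -35.1 149.9] rot [-1.573  0.    -1.699] F [-0.3  0.2 -1. ] w 91.97695656261511 q [-0.19  0.55  1.42  0.    1.16 -0.06]
jaw -7.37 tool shift mm [-160.4    0.3 -194.9] twist -9.37
```

Request:
arm_command(deltas=[[-0.023,0,-0.028,0],[-0.023,0,-0.028,0],[-0.023,0,-0.028,0],[-0.023,0,-0.028,0],[-0.023,0,-0.028,0]])

```text
time: 43.7
tool_pos: [474.4, 97.6, 149.6]
tcp_rot: [-1.573, -0.0, -1.7]
contact_force: [0.5, 0.3, 0.2]
grip_width: 91.8
```

Request:
arm_command(deltas=[[-0.023,0,-0.028,0],[-0.023,0,-0.027,0],[0,0,0,-8.5],[0,0.01,0,-1.4],[0,0,0,0]])

```text
time: 44.2
tool_pos: [426.7, 149.1, 138.9]
tcp_rot: [-1.574, -0.0, -1.529]
contact_force: [-0.2, 0.4, -0.5]
grip_width: 91.7
```

Request:
arm_command(deltas=[[0,0.03,0,0],[0,0.03,0,0],[0,0.01,0,0],[0,0,0,0]])

```text
time: 44.6
tool_pos: [426.9, 148.8, 69.3]
tcp_rot: [-1.575, -0.0, -1.529]
contact_force: [0.4, -0.3, 0.5]
grip_width: 91.7
```

Run:
```python
from h import *
go(427,149,42,2.5); news(('side',))
```

```text
t 44.6 tcp [426.9 148.8  69.3] rot [-1.575 -0.    -1.529] F [ 0.4 -0.3  0.5] w 91.74447276586992 q [0.17 0.43 1.93 0.   0.78 0.12]
jaw 2.38 tool shift mm [-0.2 27.3  0.3] twist -0.12
side 0.92 434 (np.float64(263.5), np.float64(188.2)) [419.72, 152.56, 0.02] 0.072
```

Request:
arm_command(deltas=[[0,0.012,-0.001,0],[0,0.009,0,0],[0,0.006,0,0],[0,0,0,0]])

```text
time: 45.1
tool_pos: [426.5, 149.4, 43.5]
tcp_rot: [-1.571, -0.0, -1.527]
contact_force: [-1.0, -0.1, 0.2]
grip_width: 92.0
```

Request:
arm_command(deltas=[[0,0,0,0],[0,0,0,0],[0,0,0,0],[0,0,0,0],[0,0,0,0]], claw=255)

```text
time: 45.6
tool_pos: [426.2, 149.4, 43.8]
tcp_rot: [-1.572, 0.0, -1.527]
contact_force: [-1.6, -1.1, 1.0]
grip_width: 56.3
```

Request:
arm_command(deltas=[[0,0,0,0],[0,0,0,0],[0,-0.01,0,0],[0,-0.02,0,0],[0,-0.03,0,0]])

```text
time: 46.1
tool_pos: [425.9, 149.2, 103.8]
tcp_rot: [-1.573, -0.0, -1.527]
contact_force: [0.4, -0.7, -1.4]
grip_width: 56.3
```

Request:
arm_command(deltas=[[0,-0.03,0,0],[0,-0.03,0,0],[0,0,0,8.5],[0,0,0,1.1],[0,0,0,0]])

```text
time: 46.6
tool_pos: [426.3, 149.3, 163.6]
tcp_rot: [-1.571, -0.0, -1.692]
contact_force: [0.2, -0.5, -2.5]
grip_width: 55.9
```

```bash
python3 -c "
from h import *
x,y=lanexy(0,-65); go(x,y,100,-7.23)"
```

```text
t 46.6 tcp [426.3 149.3 163.6] rot [-1.571 -0.    -1.692] F [ 0.2 -0.5 -2.5] w 55.877804348457616 q [0.17 0.29 1.82 0.   1.03 0.29]
jaw -6.93 tool shift mm [208.4  63.6 194.6] twist 0.3
```

Request:
arm_command(deltas=[[0.026,0,0.024,0.2],[0.026,0,0.024,0],[0.026,0,0.024,0],[0.026,0,0.024,0],[0.026,0,0.024,0]])

```text
time: 47.1
tool_pos: [529.4, 4.1, 162.8]
tcp_rot: [-1.573, 0.0, -1.695]
contact_force: [1.1, 0.3, -2.1]
grip_width: 56.0
```

Request:
arm_command(deltas=[[0.026,0,0.024,0],[0.026,0,0.025,0],[0.026,0,0.025,0],[0,0.03,0,0],[0,0.03,0,0]])

```text
time: 47.6
tool_pos: [593.2, -82.6, 102.2]
tcp_rot: [-1.571, 0.0, -1.696]
contact_force: [0.3, 0.2, -2.6]
grip_width: 56.0
```

Request:
arm_command(deltas=[[0,0.015,0,0],[0,0.01,0,0],[0,0,0,0],[0,0,0,0]])

```text
time: 48.0
tool_pos: [593.1, -81.4, 79.1]
tcp_rot: [-1.57, 0.0, -1.697]
contact_force: [0.1, 0.5, -2.3]
grip_width: 56.3
```

```bash
python3 -c "
from h import *
x,y=lanexy(0,-65); go(x,y,50,-7.23)"
```

```text
t 48.0 tcp [593.1 -81.4  79.1] rot [-1.57   0.    -1.697] F [ 0.1  0.5 -2.3] w 56.301118030030466 q [-0.26  0.63  1.51  0.    1.   -0.14]
jaw -7.22 tool shift mm [-0.6 29.1  1.1] twist 0.01
```

Request:
arm_command(deltas=[[0,0.008,0.001,0],[0,0.008,0,0],[0,0.005,0,0],[0,0.004,0,0],[0,0,0,0]])

```text
time: 48.5
tool_pos: [593.4, -81.4, 53.0]
tcp_rot: [-1.572, 0.0, -1.698]
contact_force: [-0.3, -1.1, -1.8]
grip_width: 55.8
```

Request:
arm_command(deltas=[[0,0.002,0,0],[0,0.001,0,0],[0,0.001,0,0],[0,0,0,0],[0,0,0,0]])

```text
time: 49.0
tool_pos: [593.9, -81.5, 49.8]
tcp_rot: [-1.57, 0.0, -1.698]
contact_force: [0.3, 0.7, -2.2]
grip_width: 55.9
```

Request:
arm_command(deltas=[[0,0,0,0],[0,0,0,0],[0,0,0,0],[0,0,0,0],[0,0,0,0]], claw=0)

```text
time: 49.5
tool_pos: [593.9, -81.5, 49.8]
tcp_rot: [-1.571, 0.0, -1.698]
contact_force: [-0.2, 0.4, 0.1]
grip_width: 89.8
```

Request:
arm_command(deltas=[[0,-0.01,0,0],[0,-0.03,0,0],[0,-0.03,0,0],[0,-0.03,0,0],[0,0,0,0]])

```text
time: 50.0
tool_pos: [596.3, -82.1, 155.2]
tcp_rot: [-1.561, -0.001, -1.698]
contact_force: [0.6, -0.3, 0.4]
grip_width: 92.0
```

```bash
python3 -c "
from h import *
p=cap('side'); news(('top',))
cv2.imwrite('pics/r1.png',cv2.resize(p['img'][120:300,220:420],(660,594),interpolation=3)[:,:,::-1])
go(581,-186.1,72,-7.23)"
```

```text
t 50.15 tcp [593.4 -81.4 149.6] rot [-1.571  0.    -1.698] F [-0.4 -0.2 -0.5] w 92.10139478478817 q [-0.26  0.55  1.43  0.    1.16 -0.14]
jaw -7.27 tool shift mm [105.4  77.6   1. ] twist -0.04
```

View pics/r1.png

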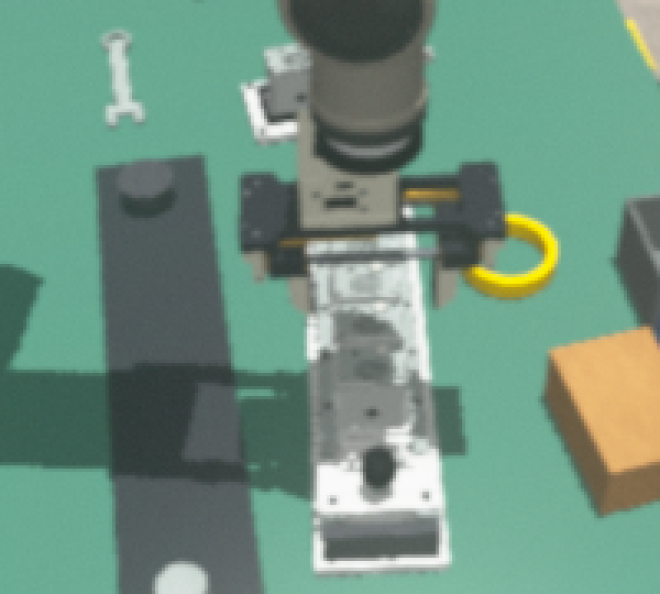

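The pad holds only driver and jar, and the row stands in the lane with the follower behind it (knob at crop (380,465)). Now the follower.

Request:
arm_command(deltas=[[0.026,0,0,0],[0.026,0,0,0],[0.026,0,0,0],[0.027,0,0,0],[0,0.03,0,0]])

```text
time: 50.65
tool_pos: [581.8, -189.8, 121.6]
tcp_rot: [-1.565, -0.003, -1.701]
contact_force: [0.2, -0.2, 0.5]
grip_width: 91.9
```

Request:
arm_command(deltas=[[0,0.03,0,0],[0,0.018,0,0],[0,0,0,0],[0,0,0,0],[0,0,0,0]])

```text
time: 51.15
tool_pos: [581.1, -185.8, 72.6]
tcp_rot: [-1.569, -0.0, -1.698]
contact_force: [-0.0, 0.7, -0.6]
grip_width: 91.8
```

Request:
arm_command(deltas=[[0,0,0,0],[0,0,0,0],[0,0,0,0],[0,0,0,0],[0,0,0,0]], claw=255)

```text
time: 51.65
tool_pos: [580.5, -185.7, 71.9]
tcp_rot: [-1.571, 0.0, -1.698]
contact_force: [0.3, -0.2, 0.5]
grip_width: 56.1
```

Request:
arm_command(deltas=[[0,0,0,0],[0,0,0,0],[0,0,0,0],[0,0,0,0],[0,0,0,0]])

```text
time: 52.15
tool_pos: [581.1, -185.8, 71.7]
tcp_rot: [-1.57, -0.0, -1.698]
contact_force: [3.5, -0.3, -2.0]
grip_width: 26.5
```

Request:
arm_command(deltas=[[-0.01,0,0,0],[-0.01,0,0,0],[-0.01,0,0,0],[-0.008,0,0,0],[-0.006,0,0,0]])

```text
time: 52.65
tool_pos: [586.7, -141.4, 71.7]
tcp_rot: [-1.57, -0.0, -1.697]
contact_force: [3.6, -2.8, -4.4]
grip_width: 26.7
```

Request:
arm_command(deltas=[[-0.004,0,0,0],[-0.004,0,0,0],[-0.004,0,0,0],[-0.004,0,0,0],[-0.004,0,0,0]])

```text
time: 53.15
tool_pos: [589.1, -122.5, 71.7]
tcp_rot: [-1.57, -0.001, -1.697]
contact_force: [4.6, -6.7, -4.3]
grip_width: 26.7
```

Request:
arm_command(deltas=[[-0.003,0,0,0],[-0.002,0,0,0],[0,0,0,0]])

```text
time: 53.45
tool_pos: [589.7, -117.5, 71.7]
tcp_rot: [-1.57, -0.001, -1.697]
contact_force: [4.0, -5.5, -3.7]
grip_width: 26.5
```

Request:
arm_command(deltas=[[-0.002,0,0,0],[-0.001,0,0,0],[0,0,0,0]])

```text
time: 53.75
tool_pos: [590.0, -114.9, 71.8]
tcp_rot: [-1.57, -0.002, -1.697]
contact_force: [3.1, -6.0, -3.5]
grip_width: 26.4
```

```bash
python3 -c "
from h import *
o=st(); print(np.hypot(*(o['tool_pos'][:2]-np.array([581.1,-185.8]))))"
```

```text
t 53.75 tcp [ 590.  -114.9   71.8] rot [-1.57  -0.002 -1.697] F [ 3.1 -6.  -3.5] w 26.37010139214631 q [-0.32  0.64  1.51 -0.    0.99 -0.19]
71.44960727884994
```

Request:
arm_command(deltas=[[-0.001,0,0,0],[-0.001,0,0,0],[0,0,0,0]])

```text
time: 54.05
tool_pos: [590.3, -113.0, 71.7]
tcp_rot: [-1.57, -0.002, -1.697]
contact_force: [3.4, -6.2, -3.5]
grip_width: 26.9
```

Request:
arm_command(deltas=[[-0.001,0,0,0],[-0.001,0,0,0],[0,0,0,0]])

```text
time: 54.35
tool_pos: [590.5, -111.3, 71.7]
tcp_rot: [-1.57, -0.002, -1.697]
contact_force: [3.4, -7.3, -3.4]
grip_width: 26.6
```

Request:
arm_command(deltas=[[-0.001,0,0,0],[-0.001,0,0,0],[0,0,0,0]])

```text
time: 54.65
tool_pos: [590.5, -111.1, 71.7]
tcp_rot: [-1.57, -0.005, -1.697]
contact_force: [1.3, -15.5, -4.0]
grip_width: 26.6
```

Travel 75.3 mm equals the computed 315 − 240 = 75 mm, with a firm force rise: tight. Relax, release, lift away.

Request:
arm_command(deltas=[[0.001,0,0,0],[0.0005,0,0,0],[0,0,0,0]])

```text
time: 54.95
tool_pos: [590.5, -111.2, 71.8]
tcp_rot: [-1.57, -0.003, -1.698]
contact_force: [3.2, -8.2, -4.2]
grip_width: 26.6
```

Request:
arm_command(deltas=[[0,0,0,0],[0,0,0,0],[0,0,0,0],[0,0,0,0],[0,0,0,0]], claw=0)

```text
time: 55.45
tool_pos: [590.1, -109.4, 71.7]
tcp_rot: [-1.571, 0.0, -1.697]
contact_force: [0.1, -0.7, -0.3]
grip_width: 61.8
```

Request:
arm_command(deltas=[[0,0,0,0],[0,0,0,0],[0,-0.01,0,0],[0,-0.02,0,0],[0,-0.03,0,0]])

```text
time: 55.95
tool_pos: [589.3, -109.5, 131.6]
tcp_rot: [-1.574, 0.001, -1.698]
contact_force: [-0.1, -0.9, -0.4]
grip_width: 91.6
```

Request:
arm_command(deltas=[[0,-0.04,0,0],[0.04,-0.04,0,0],[0.04,-0.02,0,0],[0.04,0,0,0],[0.04,0,0,0]])

```text
time: 56.45
tool_pos: [570.5, -265.4, 229.2]
tcp_rot: [-1.568, -0.001, -1.697]
contact_force: [0.5, 0.1, -0.1]
grip_width: 91.9
```

Request:
arm_command(deltas=[[0.04,0,0,0],[0.04,0,0,0],[0,0,0,0]])

```text
time: 56.75
tool_pos: [558.8, -348.3, 227.2]
tcp_rot: [-1.571, -0.002, -1.703]
contact_force: [0.4, 0.2, -0.4]
grip_width: 91.9
```

```bash
python3 -c "
from h import *
st(); p=cap('side');q=cap('top')
a=cv2.resize(p['img'][120:280,270:400],(406,500),interpolation=3);b=cv2.resize(q['img'][165:265,200:420],(794,361),interpolation=3)
cv2.imwrite('pics/e1.png',a[:,:,::-1]);cv2.imwrite('pics/e2.png',b[:,:,::-1])"
```

```text
t 56.75 tcp [ 558.8 -348.3  227.2] rot [-1.571 -0.002 -1.703] F [ 0.4  0.2 -0.4] w 91.94448664996791 q [-0.67  0.6   1.12 -0.    1.42 -0.54]
```

View pics/e1.png

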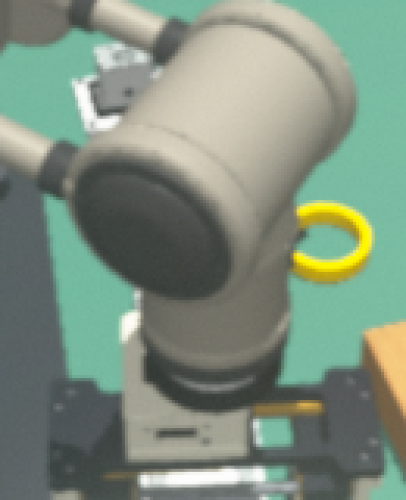

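View pics/e2.png

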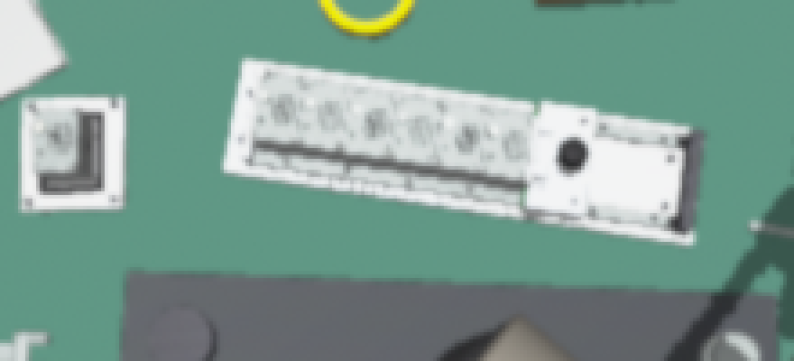

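The top view shows six modules in an unbroken row from the lip (crop x≈252) to the follower face (≈527), and old1 in the nest. The arm is clear, so I'm handing in.

```bash
python3 -c "
from h import *
print(job.close_job()); st()"
```

```text
the job is handed in; nothing more can be done
None
the job is handed in; nothing more can be done
```

I moved the oldest module upright into the nest. I then pushed the two remaining old modules against the lip and drew the follower back to its stop. All four new modules went from the pad into the lane behind them, and the follower closed the row. I handed the job in at about 57 s of the 208 s allowed; it reports no verdict.

**Follower travel:** it moved 235.3 mm between lip-tight and the rear stop (235 expected). It then moved 75.3 mm to close the six-module row (75 expected), with the force rising to about 15 N at the end.

**Final pictures:** the top view shows an unbroken row from lip to follower, old1 in the nest, the gripper open and clear of everything, and zero force apart from noise. The arm blocked the last side view of the row, so only the top camera confirms the end state. I did not check the call buttons in a close-up; each module kept the facing it had on the pad.

**Checks that disagreed:**
- My first fit of the lane was about 5 mm off along its length. I corrected it from where the follower met the lip and the stop.
- The side camera's fit of the nest was several mm off, so I used the top camera's fit. Old1 then went into the seat without resistance. A later top fit put old1 about 5 mm off in x, but I took that as bias, because the fence leaves only about 3 mm of play.
- One new module was knocked about 28 mm aside during the run. I measured it again and placed it normally.

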